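Put up the sphere rests, gauge two polished stone spheres and set them on the rests

ROBOT

A 6-joint arm with a two-finger parallel gripper is mounted at the origin on a cart in front of the work surface, level with it; the furniture and walls round the work are solid. World frame = base frame: x ahead of the robot, y to its left, z up, the work surface at z = 0. Lengths are in mm, angles in rad, forces in N, time in s.
With the tool pointing down it reaches from about 275 to 750 mm from the base axis. Payload 10.2 kg.
Tool frame: the origin (TCP) lies at the very end of the fingers, on their centre line; the grasp point (between the pads) lies 19 mm behind it; z points along the fingers, y is the line along which they close (so a half turn about z gives the same grasp; the last joint's range is limited). The gripper opens to 85 mm and grips with 20 to 120 N. Pads are 22 mm wide; open, the fingers measure 114 mm over their backs; the gripper's body (76 mm by 85 mm) begins 54 mm behind the grasp point. The pads swing forward as they close: fully open they stand 13 mm farther back than shut.
Start: joints at [0.909, 0.313, 1.498, -0, 1.331, -0.223], TCP at [223.061, 475.263, 231.294] pointing down, gripper open.
Joint ranges: [-2.94, 2.94], [-0.97, 2.17], [0.19, 2.56], [-1.23, 4.37], [0.02, 3.11], [-2.88, 2.88]. Speed limits (rad/s): [2.39, 2.39, 3.01, 3.14, 3.14, 3.14].

INTERFACE

Orientations are given as a unit quaternion [w, x, y, z].
In Python, from rig import ctrl, vision gives the robot as it stands. The module is installed in compiled form; this text tells all that it offers.
- The arm moves only by the tool play_rows, never from a script. Its arguments are lists of equal length, an entry for each row: "translation": the shift along the tool's x, y, z in m, a list of three; "rotation": the turn, a rotation vector about the tool's x, y, z in rad, a list of three; "gripper": the gripper's target within -1 to 1 (shut at 1, half-way at 0, fully open at -1). A call has 1 to 10 rows; each row is the pose to reach, as a shift and turn from the pose commanded when the call began, along the tool's axes at that moment; what a row does not reach only later rows make up. A row lasts 1/8 s, in which the tool goes at most 62.5 mm and 10.7 degrees, less where a joint would pass 70% of its speed; a pose out of reach is approached as far as the arm can. A call with a gripper value outside its range is refused whole. The fingers move at their own pace and stop on an object; "force" is the grip in N (left out, the last holds). Time passes only in rows, so rows that repeat a pose let the fingers close. It gives the time, the measured TCP pose, the force, the opening and the grip force at its end, in the units of the state.
- ctrl.sense(): the state, without advancing time (a new reading comes with each control period).
- vision.capture(name): name is "scene" or "top" or "wrist"; returns a dict with "pixels" (480x640x3 uint8, red, green, blue), "vfov" (degrees; the focal length in pixels is half the picture's height over the tangent of half this angle, whatever the lens; pixels are square), "cx", "cy" (the principal point, pixels), "rvec" (rotation vector, rad) and "tvec" (3), from world to camera coordinates, as OpenCV has them; the wrist camera has in their place "mount" (4x4, takes a point from camera to tool coordinates, whose origin is the TCP and whose axes are the flange's). Camera axes: x right, y down, z forward; pixel columns grow to the right and rows downward; lengths in mm; the calibration is good to about 2 mm. A picture is of the moment at which its call begins: read the wrist's pose just before it. There is no depth.
- ctrl.finish_job(): hands the job in; it is judged then, once.
The state is a dict: "time_s": time; "joints": joint angles; "dq": joint speeds; "tau": joint torques, N m; "eef_pos": TCP position; "ee_rot": TCP orientation; "force": force on the tool from outside, world axes, zero at the start; "wrist_torque": the same for the moment, N m; "grip_width": opening from 0.0 (shut) to 1.0 (fully open); "grip_force": force on a finger pad.
Only numpy, scipy, OpenCV 4.12 (cv2) and the standard library are available. Lean on these libraries where they do the work, as an engineer would, in place of code of your own. Each camera call takes 0.05 s, during which the arm holds its last target. There are 200 camera calls.

TASK

Hook every sphere rest that is on the bench into the slotted upright, one to a column: push its hook tabs in through a pair of slots until the back plate is against the panel, then down until the hooks are fully home, and let go. When all the rests are up, check the smaller (dark) sphere and then the larger (pinkish) one in the bench gauge: lay the sphere on the rails and, letting go of it, slide the jaw shut until the sphere is pinched firmly between jaw and anvil for a moment. Each sphere ends on the three pins of a rest of its own, with the gauge jaw slid well back open; leave the other things on the bench alone.

Things in the scene. Friction and masses are not known exactly. Their poses are not given: they have to be found in the camera images.
- upright: fixed slotted upright: grey panel 360 mm wide (y), 165 mm high, 5 mm thick, foot plate behind. Origin on the bench under the middle of the front face; x into the panel (away from the robot), y left, z up. One row of six slots: columns at y = +120, 0, -120 mm, each with two slots 22 mm either side of its middle. Slots 14 mm wide, 23 mm high, z = 131 to 154 mm
- column_0 (a point): where the origin of a rest hung fully home in the left column lies: on the panel's front face, 85 mm above the bench; axes as upright. Push the rest in along x about 11.5 mm higher than this (lips clear the slot edges by some 3 mm), then down: its necks stand on the lower slot edges, lips behind the panel. Hung, it has 2 mm of play and its arm sags up to 5 mm
- column_1 (a point): where the origin of a rest hung fully home in the middle column lies: on the panel's front face, 85 mm above the bench; axes as upright. Push the rest in along x about 11.5 mm higher than this (lips clear the slot edges by some 3 mm), then down: its necks stand on the lower slot edges, lips behind the panel. Hung, it has 2 mm of play and its arm sags up to 5 mm
- column_2 (a point): where the origin of a rest hung fully home in the right column lies: on the panel's front face, 85 mm above the bench; axes as upright. Push the rest in along x about 11.5 mm higher than this (lips clear the slot edges by some 3 mm), then down: its necks stand on the lower slot edges, lips behind the panel. Hung, it has 2 mm of play and its arm sags up to 5 mm
- place_0 (a point): where the centre of a sphere lies that sits on a rest hung in the left column: 78 mm in front of the panel, 131 mm above the bench (up to 5 mm lower with the sag)
- place_1 (a point): where the centre of a sphere lies that sits on a rest hung in the middle column: 78 mm in front of the panel, 131 mm above the bench (up to 5 mm lower with the sag)
- place_2 (a point): where the centre of a sphere lies that sits on a rest hung in the right column: 78 mm in front of the panel, 131 mm above the bench (up to 5 mm lower with the sag)
- rest_0: steel sphere rest (hanger bracket), 250 g, may be absent (None). Stands on its flat underside the way it will hang. Origin: middle of the lower edge of its upright back face; +x points backwards, towards the panel once hung; z up. Back plate 60 mm wide (y), 62 mm high, x -4 to 0 mm; arm plate 7 mm thick, 44 mm wide, x -110 to -4 mm. Hooks: see rest_1; grip rib and pins: see rest_2
- rest_1: a rest like rest_0, may be absent. On each rest two hook tabs stick out of the back face at y = -22 and +22 mm: each 10 mm wide, with a neck from z = 46 to 54 mm reaching to x = 10.5 mm, ending in a lip 3.5 mm thick (x 7 to 10.5 mm) that hangs down to z = 38 mm
- rest_2: a rest like rest_0, may be absent. On each rest a black upright grip rib 12 mm wide (y), x -38 to -4 mm, top at z = 72 mm, to be pinched from above across y (at x = -21, z = 58 mm). Three rubber pins carry the sphere: circle of 20 mm radius about x = -78 mm, y = 0, round tops at z = 22 mm
- sphere_small: the smaller stone sphere, dark, 63 mm in diameter, 0.36 kg, starting on a low round stand with three pins. Its origin is a point of its surface and turns with it: use the centre
- sphere_small_center (a point): centre of the smaller sphere; about 49 mm above the bench at the start, about 52 mm on the gauge's rails
- sphere_large: the larger stone sphere, pinkish, 66 mm in diameter, 0.40 kg, starting on a low round stand with three pins. Its origin is a point of its surface: use the centre
- sphere_large_center (a point): centre of the larger sphere; about 51 mm above the bench at the start, about 53 mm on the gauge's rails
- gauge: fixed bench gauge for spheres, a steel base 230 x 70 x 12 mm; origin under its middle, x along the slide towards the fixed anvil, z up. Two round rails 10 mm thick run along x from -35 to 75 mm at y = -18 and +18 mm, tops at z = 25 mm: a sphere laid on them centrally rests with its centre at y = 0 and may roll along them between jaw and anvil. It may be laid at x = 42 mm
- anvil: the gauge's fixed jaw, 50 mm wide; its face stands at x = 80 mm of the gauge and rises to z = 70 mm. Origin as the gauge
- jaw (a joint): travel of the gauge's sliding jaw towards the anvil, m: 0 fully open (120 mm between the faces), the gap shrinks one for one, so it pinches the smaller sphere at about 0.058 to 0.060 and the larger at about 0.055 to 0.057; end stop at 0.075. It slides with 1.5 N of friction and stays where it is left
- jaw_lug (a point): where to pinch or push the jaw: a black upright lug on it, 12 mm wide across the slide (y) and 34 mm long, its top 83 mm above the bench; this point is on its middle, 71 mm above the bench, 23 mm behind the jaw's pressing face (lapped smooth, 50 mm wide, rising to 71 mm over the bench). Axes as the gauge
- compound: bystander: bar of green polishing compound, 107 x 51 x 30 mm; leave alone
- offcut: bystander: rough grey stone about 50 mm across; leave alone
- tin: bystander: powder tin, 69 mm in diameter, 92 mm high; leave alone
Not all that is in view belongs to the job. What is shaped like the sphere_large but blue or orange is not meant.

How it is judged:
By the outcome, as a careful person would: the job done as asked, in the order asked, and still so for the second after the job is handed in, with the robot touching nothing.
Of rest_0, rest_1, rest_2 only 2 to 3 are there at a start; the rules pass over those that are not, and their reading is None.
At some moment in a run one of rest_0, rest_1, rest_2 may be knocked a few centimetres aside while the robot is not near it.
It also fails if it takes over 210 s, if anything falls off the work surface, if the arm or the gripper's body presses on something with over 40 N, if the wrist force passes 120 N, or if a joint passes its speed limit or range.

## Working session

There is one attempt and no reset: what is moved stays moved. The work goes in short steps, Python scripts to look and compute and a tool call to move; the robot and the scene stay as the last step left them, time stands still between calls to the robot, and variables do not carry over. Pictures are saved under pics/ and viewed, at most 14 in all, crops included, and the job is handed in when it is done.

Besides the shell and the picture viewer there is one more tool, called after ">>>" as name(argument=value, ...) on one line, values as JSON. play_rows: Moves the arm, as the interface text tells. Its arguments: {"type":"object","properties":{"translation":{"type":"array"},"rotation":{"type":"array"},"gripper":{"type":"array"},"force":{"type":"number"}},"required":["translation","rotation","gripper"]}

```bash
mkdir -p pics; cat > h.py <<'E'
import numpy as np, cv2, pickle
from scipy.spatial.transform import Rotation as R
from rig import ctrl, vision
def cap(name, f):
    s=ctrl.sense(); c=vision.capture(name); c['s']=s
    cv2.imwrite(f'pics/{f}.png', cv2.cvtColor(c['pixels'],cv2.COLOR_RGB2BGR)); pickle.dump(c,open(f'pics/{f}.pkl','wb')); return c
def load(f): return pickle.load(open(f'pics/{f}.pkl','rb'))
def K(c):
    f=240/np.tan(np.radians(c['vfov'])/2); return np.array([[f,0,c['cx']],[0,f,c['cy']],[0,0,1]])
def pose(c):  # world->cam R,t
    if 'mount' in c:
        q=c['s']['ee_rot']; T=np.eye(4); T[:3,:3]=R.from_quat([q[1],q[2],q[3],q[0]]).as_matrix(); T[:3,3]=c['s']['eef_pos']
        M=np.linalg.inv(T@np.array(c['mount'])); return M[:3,:3],M[:3,3]
    return cv2.Rodrigues(np.array(c['rvec'],float))[0],np.array(c['tvec'],float).ravel()
def at_z(c,uv,z):
    r,t=pose(c); o=-r.T@t; d=r.T@np.linalg.inv(K(c))@np.array([uv[0],uv[1],1.]); return o+d*(z-o[2])/d[2]
def proj(c,P):
    r,t=pose(c); p=(np.atleast_2d(P)@r.T+t)@K(c).T; return p[:,:2]/p[:,2:]
E
python3 - <<'E'
from h import *
for n in('scene','top'):
    c=cap(n,n+'0'); r,t=pose(c); print(n,c['vfov'],c['cx'],c['cy'],-r.T@t)
s=ctrl.sense(); print(s)
E
```

```text
scene 48.70921026381925 322.0898680509783 234.70194889504586 [  -53.3269481  -1074.95535554   984.90886523]
top 44.19934428427418 323.7531242886061 245.7091339101043 [ 472.24523115   38.39876508 1553.10520047]
{'time_s': 0.1, 'joints': array([ 9.08590884e-01,  3.13385749e-01,  1.49835096e+00,  1.37584299e-05,
        1.33099284e+00, -2.23398140e-01]), 'dq': array([-0.00112925, -0.00039927, -0.00345119,  0.00026318,  0.00055791,
        0.00071059]), 'tau': array([ 1.64212659e-03, -4.12895858e+01, -2.60139996e+01, -2.57973752e-04,
        2.98073726e-03, -4.75936440e-05]), 'eef_pos': array([222.91745292, 475.0768182 , 230.80036712]), 'ee_rot': array([-2.49601395e-04,  2.17649173e-01,  9.76026903e-01, -5.10760841e-04]), 'force': array([ 0.20838351,  0.59606563, -0.85279637]), 'wrist_torque': array([ 0.0052019 , -0.01765946, -0.02350478]), 'grip_force': 0.0, 'grip_width': 1.0031806003531205}
```

View pics/top0.png

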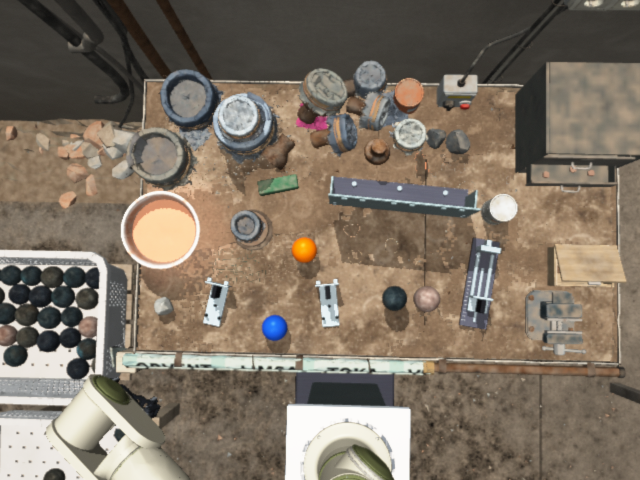

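View pics/scene0.png

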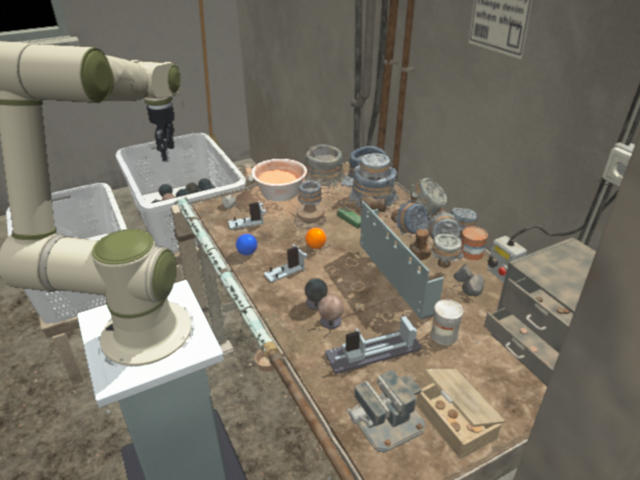

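The top picture shows rests at (216,302) and (328,303), with no third visible. The dark sphere is at (395,298), the pinkish one at (427,299), the gauge at (481,283), and the upright runs from (331,195) to (477,208). The orange (304,250) and blue (274,328) spheres are decoys.

```bash
python3 - <<'E'
import cv2
a=cv2.imread('pics/top0.png')
cv2.imwrite('pics/A.png',cv2.resize(a[270:340,195:355],None,fx=5,fy=5,interpolation=cv2.INTER_CUBIC))
cv2.imwrite('pics/B.png',cv2.resize(a[172:335,320:520],None,fx=3.6,fy=3.6,interpolation=cv2.INTER_CUBIC))
E
```

```text
(no output)
```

View pics/A.png

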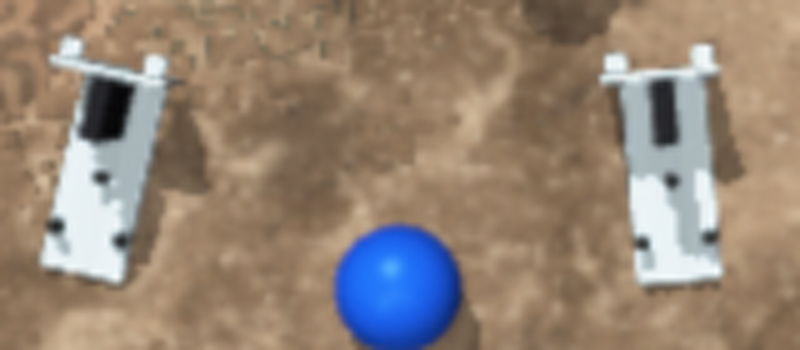

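View pics/B.png

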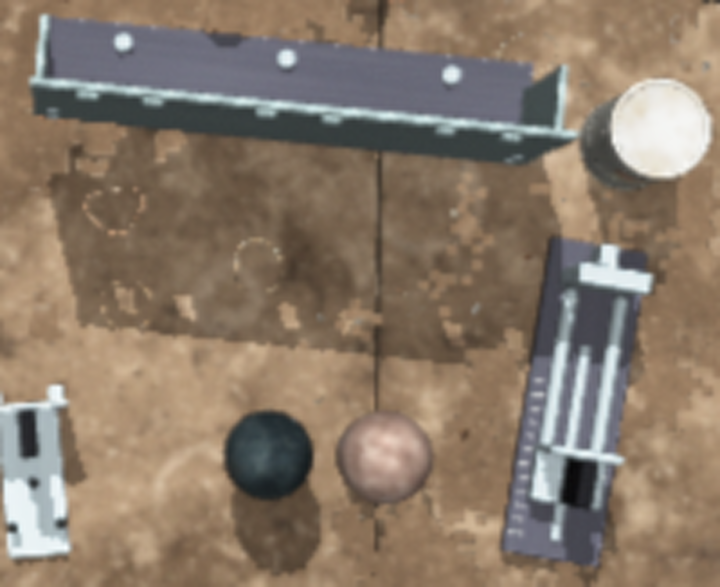

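```bash
python3 - <<'E'
from h import *
c=load('top0')
A=lambda u,v,z:at_z(c,(195+(u+.5)/5-.5,270+(v+.5)/5-.5),z)[:2]
B=lambda u,v,z:at_z(c,(320+(u+.5)/3.6-.5,172+(v+.5)/3.6-.5),z)[:2]
np.set_printoptions(precision=1,suppress=True)
for n,p,e in(('L',[(101,177),(56,226),(121,240)],[(41,265),(125,284)]),('R',[(671,181),(642,243),(709,238)],[(638,288),(721,281)])):
    P=np.array([A(*q,22) for q in p]); ctr=P.mean(0)
    d=P[0]-P[1:].mean(0); E=np.array([A(*q,7) for q in e]); d2=E[0]-E[1]; 
    yaw=np.arctan2(d[1],d[0]); yaw2=np.arctan2(d2[1],d2[0])-np.pi/2
    print(n,'ctr',ctr,'len',np.linalg.norm(d),'yaws',yaw,yaw2,'E',np.linalg.norm(d2))
    ax=np.array([np.cos(yaw2),np.sin(yaw2)]); print(' ctr from end',E.mean(0)+32*ax,'rib',ctr+57*ax,'origin',ctr+78*ax)
l,r=B(33,84,165),B(572,140,165); lb,rb=B(35,113,0),B(520,163,0)
for a,b in((l,r),(lb,rb)):
    d=a-b; print('panel',a,b,np.linalg.norm(d),np.arctan2(d[1],d[0])-np.pi/2,(a+b)/2)
g=np.array([B(*q,12) for q in((553,237),(648,250),(503,548),(600,565))]); d=g[:2].mean(0)-g[2:].mean(0)
print('gauge',g,g.mean(0),np.linalg.norm(d),np.arctan2(d[1],d[0])); print('lug',B(579,481,83))
print('dark',B(268,454,49),'pink',B(385,456,51))
E
```

```text
L ctr [383.2 354. ] len 29.514781990836767 yaws -0.18939867624211956 -0.19661356850445877 E 45.21837196712316
 ctr from end [382.4 354.8] rib [439.1 342.8] origin [459.7 338.7]
R ctr [386.8  53.1] len 30.61421229020094 yaws 0.09690924334967724 0.10685602309178588 E 43.307004788151986
 ctr from end [384.9  53.1] rib [443.5  59.1] origin [464.4  61.4]
panel [674.1  59. ] [ 643.9 -293.4] 353.6982131553579 -0.08545733354047158 [ 659.  -117.2]
panel [676.7  59.5] [ 646.7 -295.2] 355.990304983436 -0.08430018459662958 [ 661.7 -117.8]
gauge [[ 592.1 -316.8]
 [ 584.1 -385. ]
 [ 367.9 -282.6]
 [ 357.4 -351.9]] [ 475.4 -334.1] 227.94600617665992 -0.1482041741435287
lug [ 419.5 -319.3]
dark [ 432.3 -110. ] pink [ 432.8 -191.6]
```

```bash
cat >> h.py <<'E'
def go(x,y,z,psi,cmd=None):
    """tool-frame shift (m) and turn from the present pose to TCP x,y,z pointing down with tool y at psi+90deg"""
    s=ctrl.sense(); q=s['ee_rot']; r=R.from_quat([q[1],q[2],q[3],q[0]]); 
    yv=np.array([-np.sin(psi),np.cos(psi),0]); zv=np.array([0,0,-1.]); 
    best=None
    for sg in(1,-1):
        T=R.from_matrix(np.c_[np.cross(sg*yv,zv),sg*yv,zv]); v=(r.inv()*T).as_rotvec()
        if best is None or np.linalg.norm(v)<np.linalg.norm(best): best=v
    d=r.inv().apply(np.array([x,y,z])-s['eef_pos'])/1000
    print('tr',np.round(d,4),'rot',np.round(best,3),'t',round(s['time_s'],1),'pos',np.round(s['eef_pos'],1))
E
python3 - <<'E'
from h import *
go(439,343,200,-.193)
E
```

```text
tr [-0.2517 -0.0277  0.0308] rot [-0.001 -0.    -0.246] t 0.1 pos [222.9 475.1 230.8]
```

>>> play_rows(translation=[[-0.06,-0.007,0.008],[-0.12,-0.014,0.015],[-0.18,-0.02,0.022],[-0.23,-0.025,0.028],[-0.2517,-0.0277,0.0308],[-0.2517,-0.0277,0.0308],[-0.2517,-0.0277,0.0308]], rotation=[[0,0,-0.06],[0,0,-0.12],[0,0,-0.18],[0,0,-0.23],[0,0,-0.246],[0,0,-0.246],[0,0,-0.246]], gripper=[-0.3,-0.3,-0.3,-0.3,-0.3,-0.3,-0.3], force=60)

```text
time_s: 0.98
eef_pos: [438.4, 343.7, 200.5]
ee_rot: [-0.0, 0.096, 0.995, -0.0]
force: [-0.6, -1.1, -1.2]
grip_width: 0.647
grip_force: 0.0
```

```bash
python3 - <<'E'
from h import *
c=cap('wrist','w1'); print(c['mount'],c['vfov'],c['s']['eef_pos'],c['s']['force'],c['s']['grip_width'])
print(proj(c,[439,343,72]))
E
```

```text
[[-7.43152693e-04 -9.54428969e-01 -2.98437247e-01  7.63685835e+01]
 [ 9.99999638e-01 -8.33174935e-04  1.74421495e-04  5.47866445e-01]
 [-4.15123361e-04 -2.98437009e-01  9.54429243e-01 -1.42026406e+02]
 [ 0.00000000e+00  0.00000000e+00  0.00000000e+00  1.00000000e+00]] 59.383288123969315 [438.42917249 343.69011068 200.46376701] [-0.64697329 -1.07640092 -1.18171638] 0.6473917727298732
[[317.94341389 232.81335588]]
```

View pics/w1.png

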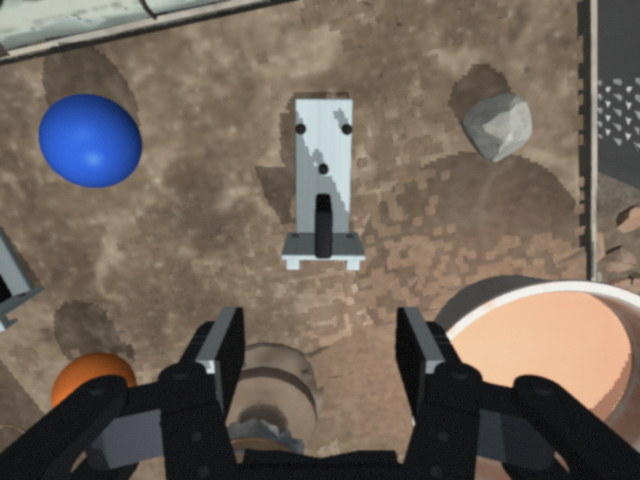

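The wrist picture shows the left rest with its pins at (301,129), (346,129) and (323,169). The back plate's top rear edge runs from (282,260) to (365,260).

```bash
python3 - <<'E'
from h import *
np.set_printoptions(precision=3,suppress=True)
c=load('w1')
P=np.array([at_z(c,p,22)[:2] for p in((323,169),(301,129),(346,129))]); B=np.array([at_z(c,p,62)[:2] for p in((365,260),(282,260))])
d=P[0]-P[1:].mean(0); e=B[1]-B[0]; e2=P[1]-P[2]
print(P.mean(0),B,np.linalg.norm(d),np.linalg.norm(e),np.arctan2(d[1],d[0]),np.arctan2(e[1],e[0])+np.pi/2,np.arctan2(e2[1],e2[0])+np.pi/2)
f=B.mean(0)-P.mean(0); yaw=np.arctan2(f[1],f[0]); print('yaw',yaw,np.linalg.norm(f)); ax=np.array([np.cos(yaw),np.sin(yaw)])
g=(P.mean(0)+57*ax+B.mean(0)-21*ax)/2; print('rib',g); go(*g,39,yaw)
E
```

```text
[385.398 357.444] [[467.773 371.2  ]
 [456.503 313.623]] 29.20167226652369 58.67019965723614 -0.2034203505676979 -0.19328392635424274 -0.1931853746330483
yaw -0.1934394465852175 78.19879166251536
rib [441.432 346.468]
tr [-0.003  0.003  0.162] rot [ 0.    -0.     0.002] t 1.0 pos [438.3 343.9 200.6]
```

>>> play_rows(translation=[[-0.003,0.003,0.04],[-0.003,0.003,0.08],[-0.003,0.003,0.12],[-0.003,0.003,0.15],[-0.003,0.003,0.1615],[-0.003,0.003,0.1615],[-0.003,0.003,0.1615],[-0.003,0.003,0.1615],[-0.003,0.003,0.1615],[-0.003,0.003,0.1615]], rotation=[[0,0,0],[0,0,0],[0,0,0],[0,0,0],[0,0,0],[0,0,0],[0,0,0],[0,0,0],[0,0,0],[0,0,0]], gripper=[-0.3,-0.3,-0.3,-0.3,-0.3,1,1,1,1,1], force=80)

```text
time_s: 2.28
eef_pos: [443.2, 345.9, 40.2]
ee_rot: [0.001, 0.096, 0.995, 0.001]
force: [-1.5, -1.1, 6.5]
grip_width: 0.129
grip_force: 79.4
```

```bash
python3 - <<'E'
from h import *
print(ctrl.sense()['force'],ctrl.sense()['grip_force']); go(441,346,200,-.193); go(560,12,190,-.085)
E
```

```text
[-1.49800509 -1.12231185  6.46887175] 79.37065958976746
tr [ 0.0019 -0.0002 -0.1598] rot [0.001 0.002 0.   ] t 2.3 pos [443.2 345.9  40.2]
tr [-0.1789 -0.3052 -0.1499] rot [ 0.001  0.002 -0.108] t 2.3 pos [443.2 345.9  40.2]
```

>>> play_rows(translation=[[0,0,-0.03],[0,0,-0.07],[-0.01,-0.03,-0.11],[-0.04,-0.08,-0.15],[-0.08,-0.13,-0.165],[-0.11,-0.18,-0.165],[-0.14,-0.23,-0.165],[-0.16,-0.28,-0.165],[-0.179,-0.305,-0.165],[-0.179,-0.305,-0.165]], rotation=[[0,0,0],[0,0,0],[0,0,0],[0,0,-0.03],[0,0,-0.06],[0,0,-0.08],[0,0,-0.1],[0,0,-0.108],[0,0,-0.108],[0,0,-0.108]], gripper=[1,1,1,1,1,1,1,1,1,1])

```text
time_s: 3.52
eef_pos: [560.2, 10.1, 203.7]
ee_rot: [-0.0, 0.044, 0.999, -0.0]
force: [-0.5, 0.2, -2.0]
grip_width: 0.129
grip_force: 78.6
```

```bash
python3 - <<'E'
from h import *
c=cap('wrist','w2'); print(c['s']['force'],c['s']['eef_pos'])
print(proj(c,[[676,60,165],[645,-295,165],[670,2,143],[660,-117.5,143]]))
E
```

```text
[-0.48615447  0.22369433 -1.97797602] [560.20465022  10.0947164  203.70312389]
[[ 429.13992697  473.45842063]
 [-227.51660306  474.37951221]
 [ 321.49987401  441.87806354]
 [ 118.99217413  442.76097422]]
```

View pics/w2.png

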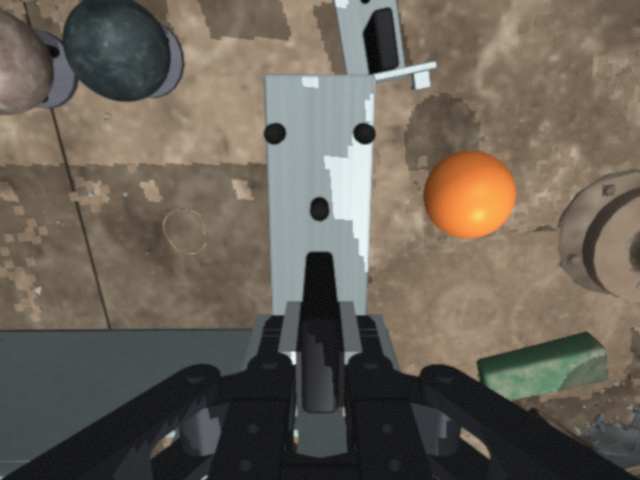

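The held rest's pins are at (274,133), (364,133) and (319,209). The panel's bottom front edge lies along row 330, parallel to the tool. The other rest is still at about (375,40).

```bash
python3 - <<'E'
from h import *
np.set_printoptions(precision=2,suppress=True)
c=load('w2')
for p in((0,331),(120,330),(245,329)): print(at_z(c,p,0))
P=np.array([at_z(c,p,185.5)[:2] for p in((319,209),(274,133),(364,133))]); print(P,P.mean(0), np.linalg.norm(P[1]-P[2]))
d=P[0]-P[1:].mean(0); print('yaw',np.arctan2(d[1],d[0]),np.linalg.norm(d))
xd=np.array([.9964,-.085]);yd=np.array([.085,.9964]); o=np.array([660,-117.5])
w=lambda x,y,z:[*(o+x*xd+y*yd),z]
for y in(120,0):
  for s in(-22,22): print(y+s, proj(c,[w(0,y+s-7,154),w(0,y+s+7,154),w(0,y+s,131)]).tolist())
print(proj(c,[w(0,180,0),w(0,180,165)]))
a=cv2.imread('pics/w2.png'); b=np.clip(a[300:480,0:440].astype(float)*1.8,0,255).astype(np.uint8)
cv2.imwrite('pics/w2b.png',cv2.resize(b,None,fx=1.8,fy=1.8,interpolation=cv2.INTER_CUBIC))
E
```

```text
[ 649.87 -292.57    0.  ]
[ 658.64 -182.36    0.  ]
[667.8  -67.74   0.  ]
[[520.14  13.95]
 [490.16  -0.02]
 [493.1   33.02]] [501.13  15.65] 33.17925286980329
yaw -0.08909165313836914 28.62086843607859
98 [[270.59227096854687, 456.8231849896424], [295.28091636535777, 456.748653719554], [286.0211738007841, 427.74221781109367]]
142 [[348.1928190923759, 456.58892072288063], [372.88861692353373, 456.51436786067944], [357.0876962412786, 427.52382766787775]]
-22 [[59.06860434965083, 457.46174280735477], [83.73775889282209, 457.3872703771928], [92.29915832487372, 428.337532978502]]
22 [[136.60788643228477, 457.22766349346443], [161.2841849409531, 457.1531694967559], [163.31429626086762, 428.1193007418352]]
[[386.4  325.08]
 [432.55 472.2 ]]
```

View pics/w2b.png

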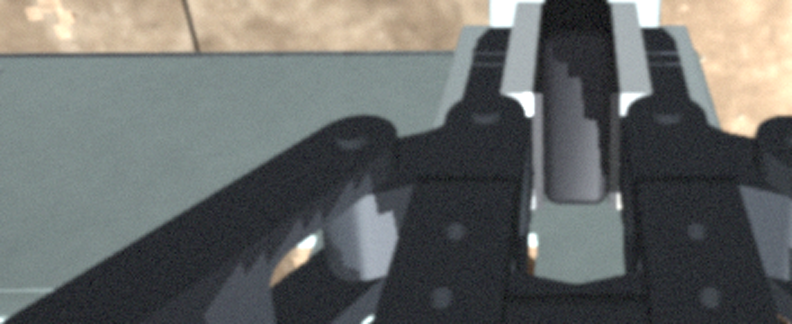

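>>> play_rows(translation=[[-0.02,0.001,0.03],[-0.04,0.001,0.055],[-0.055,0.001,0.067],[-0.065,0.001,0.067],[-0.07,0.001,0.067],[-0.07,0.001,0.067],[-0.07,0.001,0.067]], rotation=[[0,0,0],[0,0,0],[0,0,0],[0,0,0],[0,0,0],[0,0,0],[0,0,0]], gripper=[1,1,1,1,1,1,1])

```text
time_s: 4.45
eef_pos: [629.6, 7.2, 137.5]
ee_rot: [0.0, 0.042, 0.999, -0.0]
force: [0.0, 0.4, -2.2]
grip_width: 0.129
grip_force: 78.5
```

```bash
python3 - <<'E'
from h import *
s=ctrl.sense(); print(s['force'],s['eef_pos'],s['ee_rot'])
o=np.array([661.5,-117.5]); a=-.083; xd=np.array([np.cos(a),np.sin(a)]); yd=np.array([-xd[1],xd[0]])
p=s['eef_pos'][:2]+19*xd-o; print('rest in panel frame',p@xd,p@yd)
go(*(o+120*yd-19*xd),136.7,a)
E
```

```text
[ 0.00288506  0.37046962 -2.24538479] [629.57022789   7.15026504 137.50972608] [ 2.42659943e-04  4.23330048e-02  9.99103526e-01 -3.94730608e-05]
rest in panel frame -23.15395032846649 121.57402433868555
tr [-0.0232 -0.0015  0.0008] rot [-0.     0.    -0.002] t 4.5 pos [629.6   7.2 137.5]
```

>>> play_rows(translation=[[-0.003,-0.001,0.0005],[-0.006,-0.001,0.0005],[-0.01,-0.001,0.0005],[-0.013,-0.001,0.0005],[-0.016,-0.001,0.0005],[-0.019,-0.001,0.0005],[-0.021,-0.001,0.0005],[-0.0225,-0.001,0.0005],[-0.0225,-0.001,0.0005]], rotation=[[0,0,0],[0,0,0],[0,0,0],[0,0,0],[0,0,0],[0,0,0],[0,0,0],[0,0,0],[0,0,0]], gripper=[1,1,1,1,1,1,1,1,1])

```text
time_s: 5.58
eef_pos: [652.1, 4.2, 136.4]
ee_rot: [-0.0, 0.042, 0.999, -0.0]
force: [-0.5, 0.3, -2.6]
grip_width: 0.128
grip_force: 78.5
```

>>> play_rows(translation=[[-0.001,0,0],[-0.002,0,0],[-0.003,0,0],[-0.003,0,0]], rotation=[[0,0,0],[0,0,0],[0,0,0],[0,0,0]], gripper=[1,1,1,1])

```text
time_s: 6.08
eef_pos: [652.5, 4.0, 136.6]
ee_rot: [-0.004, 0.042, 0.999, -0.0]
force: [-18.1, 0.7, 5.0]
grip_width: 0.126
grip_force: 79.9
```

>>> play_rows(translation=[[0.0025,0,0],[0.0025,0,0.003],[0.0025,0,0.006],[0.0025,0,0.009],[0.0025,0,0.0105],[0.0025,0,0.0115],[0.0025,0,0.0125],[0.0025,0,0.0125]], rotation=[[0,0,0],[0,0,0],[0,0,0],[0,0,0],[0,0,0],[0,0,0],[0,0,0],[0,0,0]], gripper=[1,1,1,1,1,1,1,1])

```text
time_s: 7.08
eef_pos: [652.6, 4.1, 125.2]
ee_rot: [0.0, 0.042, 0.999, -0.0]
force: [-6.9, -0.5, 7.5]
grip_width: 0.13
grip_force: 80.0
```

>>> play_rows(translation=[[0,0,0],[0,0,0],[0,0,0],[0,0,-0.02],[0,0,-0.05],[0,0,-0.09],[0.02,0,-0.13],[0.05,0,-0.15],[0.08,0,-0.15],[0.08,0,-0.15]], rotation=[[0,0,0],[0,0,0],[0,0,0],[0,0,0],[0,0,0],[0,0,0],[0,0,0],[0,0,0],[0,0,0],[0,0,0]], gripper=[-0.3,-0.3,-0.3,-0.3,-0.3,-0.3,-0.3,-0.3,-0.3,-0.3])

```text
time_s: 8.32
eef_pos: [571.9, 11.1, 274.8]
ee_rot: [0.001, 0.042, 0.999, -0.0]
force: [0.6, -0.4, -0.0]
grip_width: 0.65
grip_force: 0.0
```

```bash
python3 - <<'E'
from h import *
cap('top','t1'); go(443,57,200,.1)
E
python3 - <<'E'
import cv2
a=cv2.imread('pics/t1.png'); cv2.imwrite('pics/t1b.png',cv2.resize(a[170:340,195:445],None,fx=3.2,fy=3.2,interpolation=cv2.INTER_CUBIC))
E
```

```text
tr [0.1333 0.0349 0.0744] rot [-0.     0.001 -0.185] t 8.4 pos [572.8  10.9 274.5]
```

View pics/t1b.png

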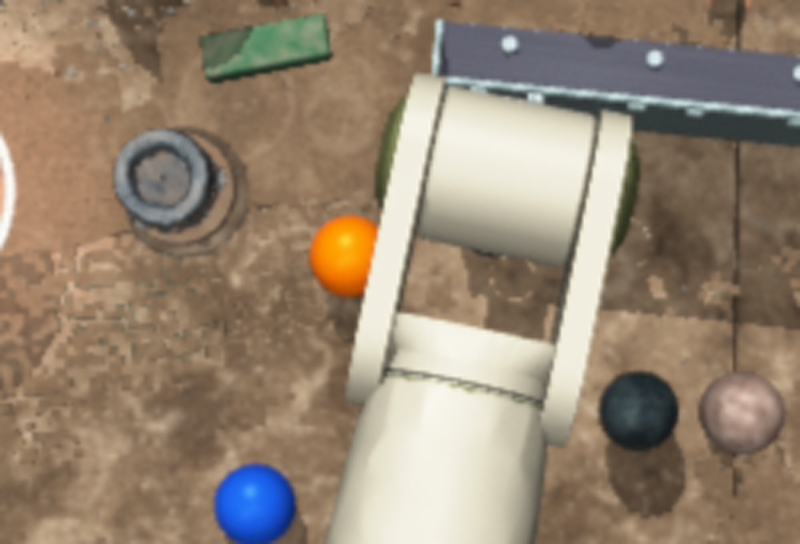

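The arm hides the rest in this picture, so I'll move over it and use the wrist camera.

>>> play_rows(translation=[[0.03,0.01,0.02],[0.07,0.02,0.04],[0.11,0.03,0.06],[0.133,0.035,0.074],[0.133,0.035,0.074],[0.133,0.035,0.074]], rotation=[[0,0,-0.04],[0,0,-0.09],[0,0,-0.14],[0,0,-0.185],[0,0,-0.185],[0,0,-0.185]], gripper=[-0.3,-0.3,-0.3,-0.3,-0.3,-0.3])

```text
time_s: 9.12
eef_pos: [444.8, 56.6, 200.6]
ee_rot: [0.001, -0.05, 0.999, -0.0]
force: [0.5, 0.5, 0.1]
grip_width: 0.652
grip_force: 0.0
```

```bash
python3 - <<'E'
from h import *
c=cap('wrist','w3'); print(c['s']['eef_pos'])
E
```

```text
[444.81992758  56.62825434 200.58131674]
```

View pics/w3.png

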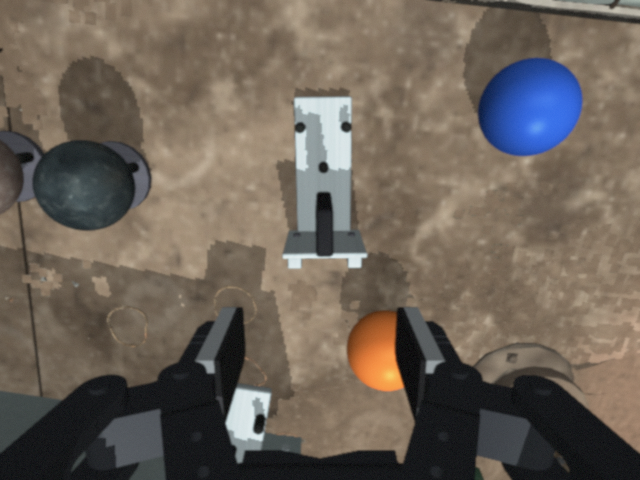

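The second rest is unmoved: pins at (300,127), (346,127) and (323,168), back plate edge from (284,258) to (366,257). The hung rest shows at (250,415).

```bash
python3 - <<'E'
from h import *
np.set_printoptions(precision=3,suppress=True)
c=load('w3')
P=np.array([at_z(c,p,22)[:2] for p in((323,168),(300,127),(346,127))]); B=np.array([at_z(c,p,62)[:2] for p in((366,258),(284,258.5))])
f=B.mean(0)-P.mean(0); yaw=np.arctan2(f[1],f[0]); print('yaw',yaw,np.linalg.norm(f)); ax=np.array([np.cos(yaw),np.sin(yaw)])
g=(P.mean(0)+57*ax+B.mean(0)-21*ax)/2; print('rib',g); go(*g,39,yaw)
E
```

```text
yaw 0.1149215857956561 78.07206573407139
rib [446.11  60.74]
tr [-0.002  0.004  0.162] rot [-0.     0.001 -0.016] t 9.2 pos [444.8  56.6 200.5]
```

>>> play_rows(translation=[[-0.001,0.004,0.04],[-0.001,0.004,0.08],[-0.001,0.004,0.12],[-0.001,0.004,0.15],[-0.001,0.004,0.1615],[-0.001,0.004,0.1615],[-0.001,0.004,0.1615],[-0.001,0.004,0.1615],[-0.001,0.004,0.1615],[-0.001,0.004,0.1615]], rotation=[[0,0,-0.014],[0,0,-0.014],[0,0,-0.014],[0,0,-0.014],[0,0,-0.014],[0,0,-0.014],[0,0,-0.014],[0,0,-0.014],[0,0,-0.014],[0,0,-0.014]], gripper=[-0.3,-0.3,-0.3,-0.3,-0.3,1,1,1,1,1], force=80)

```text
time_s: 10.42
eef_pos: [444.7, 60.9, 39.3]
ee_rot: [0.001, -0.057, 0.998, -0.0]
force: [-0.3, -1.0, 6.5]
grip_width: 0.128
grip_force: 80.2
```

```bash
python3 - <<'E'
from h import *
o=np.array([662,-117.5]); a=-.085; xd=np.array([np.cos(a),np.sin(a)]); yd=np.array([-xd[1],xd[0]])
s=ctrl.sense(); print(s['force'],s['grip_force']); go(*(o-100*xd+0*yd),205,a)
E
```

```text
[-0.34297743 -1.04144306  6.47252517] 80.2059817314148
tr [-0.0979 -0.1824 -0.1654] rot [-0.     0.002  0.199] t 10.4 pos [444.7  60.9  39.3]
```

>>> play_rows(translation=[[0,0,-0.03],[0,0,-0.07],[-0.02,-0.01,-0.11],[-0.05,-0.04,-0.15],[-0.08,-0.08,-0.165],[-0.098,-0.12,-0.165],[-0.098,-0.16,-0.165],[-0.098,-0.182,-0.165],[-0.098,-0.182,-0.165],[-0.098,-0.182,-0.165]], rotation=[[0,0,0],[0,0,0],[0,0,0.03],[0,0,0.07],[0,0,0.12],[0,0,0.16],[0,0,0.19],[0,0,0.197],[0,0,0.197],[0,0,0.197]], gripper=[1,1,1,1,1,1,1,1,1,1])

```text
time_s: 11.68
eef_pos: [561.8, -107.4, 203.5]
ee_rot: [-0.0, 0.041, 0.999, 0.0]
force: [0.1, 0.3, -2.2]
grip_width: 0.129
grip_force: 78.8
```

```bash
python3 - <<'E'
from h import *
c=cap('wrist','w4'); o=np.array([662,-117.5]); a=-.085; xd=np.array([np.cos(a),np.sin(a)]); yd=np.array([-xd[1],xd[0]])
# pins: dark blobs within expected region
z=c['s']['eef_pos'][2]-39.3+22
e=c['s']['eef_pos'][:2]+22*xd-78*xd
pp=proj(c,[[*(e+20*xd),z],[*(e-10*xd+17.3*yd),z],[*(e-10*xd-17.3*yd),z]]); g=cv2.cvtColor(c['pixels'],cv2.COLOR_RGB2GRAY)
P=[]
for p in pp:
    u,v=np.round(p).astype(int); w=g[v-18:v+19,u-18:u+19]; m=w<60; ys,xs=np.nonzero(m); q=(u-18+xs.mean(),v-18+ys.mean()); P.append(at_z(c,q,z)[:2]); print(p,q,m.sum())
P=np.array(P); ctr=P.mean(0); og=ctr+78*xd-o; print('rest panel frame (pins)',og@xd,og@yd); t=c['s']['eef_pos'][:2]+22*xd-o; print('(tcp)',t@xd,t@yd); print(c['s']['eef_pos'],c['s']['ee_rot'])
E
```

```text
[318.43878598 220.17241796] (np.float64(318.9076923076923), np.float64(215.74769230769232)) 325
[365.49301155 141.2674217 ] (np.float64(363.68370607028754), np.float64(140.42492012779553)) 313
[271.63181016 141.03214706] (np.float64(274.1733746130031), np.float64(140.5170278637771)) 323
rest panel frame (pins) -79.4414357993549 1.660984100072572
(tcp) -78.68840780157484 1.5129381187641986
[ 561.80355506 -107.44431157  203.5348724 ] [-1.27885668e-04  4.08657077e-02  9.99164603e-01  2.70941627e-04]
```

>>> play_rows(translation=[[-0.02,-0.0013,0.03],[-0.04,-0.0013,0.055],[-0.05,-0.0013,0.0675],[-0.055,-0.0013,0.0675],[-0.055,-0.0013,0.0675],[-0.055,-0.0013,0.0675]], rotation=[[0,0,0],[0,0,0],[0,0,0],[0,0,0],[0,0,0],[0,0,0]], gripper=[1,1,1,1,1,1])

```text
time_s: 12.48
eef_pos: [616.7, -114.4, 137.0]
ee_rot: [0.001, 0.041, 0.999, -0.0]
force: [0.0, 1.1, -2.0]
grip_width: 0.125
grip_force: 78.8
```

```bash
python3 - <<'E'
from h import *
o=np.array([662,-117.5]); a=-.085; xd=np.array([np.cos(a),np.sin(a)]); yd=np.array([-xd[1],xd[0]])
s=ctrl.sense(); t=s['eef_pos'][:2]+22*xd-o; print('(tcp)',t@xd,t@yd,s['eef_pos'],s['ee_rot'],s['force'])
E
```

```text
(tcp) -23.37654523899034 -0.7735409019625576 [ 616.72160703 -114.41838462  137.04991516] [ 6.65798114e-04  4.13872906e-02  9.99142930e-01 -2.34304035e-04] [ 0.00548432  1.1359169  -1.986179  ]
```

>>> play_rows(translation=[[-0.003,0.001,0.0008],[-0.006,0.001,0.0008],[-0.01,0.001,0.0008],[-0.013,0.001,0.0008],[-0.016,0.001,0.0008],[-0.019,0.001,0.0008],[-0.022,0.001,0.0008],[-0.0235,0.001,0.0008],[-0.0235,0.001,0.0008]], rotation=[[0,0,0],[0,0,0],[0,0,0],[0,0,0],[0,0,0],[0,0,0],[0,0,0],[0,0,0],[0,0,0]], gripper=[1,1,1,1,1,1,1,1,1])

```text
time_s: 13.6
eef_pos: [640.2, -115.4, 135.1]
ee_rot: [-0.0, 0.041, 0.999, 0.0]
force: [0.1, -0.8, -1.7]
grip_width: 0.126
grip_force: 78.9
```

>>> play_rows(translation=[[-0.001,0,-0.0005],[-0.002,0,-0.0005],[-0.003,0,-0.0005],[-0.003,0,-0.0005]], rotation=[[0,0,0],[0,0,0],[0,0,0],[0,0,0]], gripper=[1,1,1,1])

```text
time_s: 14.1
eef_pos: [640.1, -115.3, 135.3]
ee_rot: [-0.005, 0.041, 0.999, 0.0]
force: [-21.4, 1.5, 4.9]
grip_width: 0.126
grip_force: 79.8
```

>>> play_rows(translation=[[0.0027,0,0],[0.0027,0,0.003],[0.0027,0,0.006],[0.0027,0,0.009],[0.0027,0,0.0105],[0.0027,0,0.0115],[0.0027,0,0.0125],[0.0027,0,0.0125]], rotation=[[0,0,0],[0,0,0],[0,0,0],[0,0,0],[0,0,0],[0,0,0],[0,0,0],[0,0,0]], gripper=[1,1,1,1,1,1,1,1])

```text
time_s: 15.1
eef_pos: [640.2, -115.3, 124.3]
ee_rot: [-0.0, 0.041, 0.999, -0.0]
force: [-9.8, 0.9, 7.0]
grip_width: 0.127
grip_force: 80.4
```

>>> play_rows(translation=[[0,0,0],[0,0,0],[0,0,0],[0,0,-0.02],[0,0,-0.05],[0.01,0,-0.09],[0.06,0,-0.11],[0.12,0,-0.11],[0.17,0,-0.11],[0.19,0.02,-0.11]], rotation=[[0,0,0],[0,0,0],[0,0,0],[0,0,0],[0,0,0],[0,0,0],[0,0,0],[0,0,0],[0,0,0],[0,0,0]], gripper=[-0.3,-0.3,-0.3,-0.3,-0.3,-0.3,-0.3,-1,-1,-1])

```text
time_s: 16.35
eef_pos: [451.0, -79.8, 233.6]
ee_rot: [0.0, 0.042, 0.999, -0.0]
force: [1.5, 0.1, 0.9]
grip_width: 1.0
grip_force: 0.0
```

```bash
python3 - <<'E'
from h import *
c=cap('wrist','w5'); print(c['s']['eef_pos'],proj(c,[432,-110,49]),proj(c,[433,-191,51]))
s=cap('scene','s1')['pixels'][...,::-1]
w=c['pixels'][...,::-1]
cv2.imwrite('pics/c5.png',np.hstack([cv2.resize(w,(440,330)),cv2.resize(s[190:350,220:380],(330,330),interpolation=cv2.INTER_CUBIC)]))
E
```

```text
[450.99776668 -79.81742117 233.55649216] [[278.47690285 191.89194001]] [[175.70709623 202.36607131]]
```

View pics/c5.png

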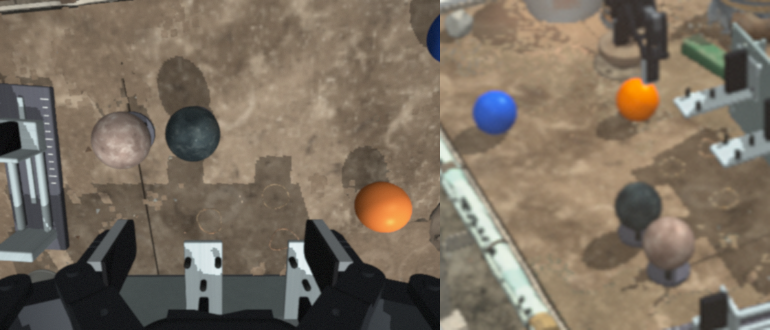

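Both rests hang home, and none is left on the bench. The dark sphere is at wrist pixel (281,193) and the pinkish one at (175,202), which match the description; the orange one at about (558,302) and the blue ones are decoys.

```bash
python3 - <<'E'
from h import *
c=load('w5'); print(at_z(c,(281,193.5),49),at_z(c,(175.3,202),51)); print(c['s']['joints'])
go(431.5,-111,120,.75); go(431.5,-111,24,.75)
E
```

```text
[ 433.43327913 -108.17541459   49.        ] [ 432.68457525 -191.26322532   51.        ]
[-4.31835372e-01  1.62140431e-01  1.68395838e+00 -1.23080324e-04
  1.29462929e+00 -1.91776668e+00]
tr [ 0.0175 -0.034   0.1138] rot [-0.     0.001 -0.832] t 16.4 pos [451.7 -78.5 233.8]
tr [ 0.0176 -0.034   0.2098] rot [-0.     0.001 -0.832] t 16.4 pos [451.7 -78.5 233.8]
```

```bash
python3 - <<'E'
from h import *
go(432.5,-109.5,24,-.8)
E
```

```text
tr [ 0.0168 -0.0324  0.2098] rot [0.    0.001 0.718] t 16.4 pos [451.7 -78.5 233.8]
```

>>> play_rows(translation=[[0.006,-0.01,0.01],[0.012,-0.02,0.03],[0.017,-0.0325,0.05],[0.017,-0.0325,0.07],[0.017,-0.0325,0.1],[0.017,-0.0325,0.13],[0.017,-0.0325,0.16],[0.017,-0.0325,0.19],[0.017,-0.0325,0.21],[0.017,-0.0325,0.21]], rotation=[[0,0,0.15],[0,0,0.32],[0,0,0.49],[0,0,0.65],[0,0,0.718],[0,0,0.718],[0,0,0.718],[0,0,0.718],[0,0,0.718],[0,0,0.718]], gripper=[-1,-1,-1,-1,-1,-1,-1,-1,-1,-1])

```text
time_s: 17.7
eef_pos: [433.1, -110.8, 22.2]
ee_rot: [-0.001, 0.39, 0.921, 0.0]
force: [-0.1, -0.1, 0.8]
grip_width: 1.001
grip_force: 0.0
```

>>> play_rows(translation=[[0,0,0],[0,0,0],[0,0,0],[0,0,0],[0,0,0]], rotation=[[0,0,0],[0,0,0],[0,0,0],[0,0,0],[0,0,0]], gripper=[1,1,1,1,1], force=50)

```text
time_s: 18.32
eef_pos: [434.8, -110.9, 24.8]
ee_rot: [0.002, 0.39, 0.921, 0.0]
force: [2.9, 4.6, 5.9]
grip_width: 0.667
grip_force: 52.8
```

```bash
python3 - <<'E'
from h import *
s=ctrl.sense(); print(s['force'],s['grip_force'],s['grip_width']); 
g=np.array([475.4,-334.1]); a=-.148; xd=np.array([np.cos(a),np.sin(a)])
go(432,-109,170,-.8); go(*(g+42*xd),170,a)
E
```

```text
[2.9172126  4.57702032 5.89188891] 52.80461171502793 0.6674785916837829
tr [ 0.0028 -0.0004 -0.1452] rot [ 0.002  0.004 -0.001] t 18.3 pos [ 434.8 -110.9   24.8]
tr [-0.2224 -0.1004 -0.1446] rot [ 0.001  0.005 -0.653] t 18.3 pos [ 434.8 -110.9   24.8]
```

>>> play_rows(translation=[[0,0,-0.01],[0,0,-0.03],[0,0,-0.06],[0,0,-0.09],[0,0,-0.09]], rotation=[[0,0,0],[0,0,0],[0,0,0],[0,0,0],[0,0,0]], gripper=[1,1,1,1,1])

```text
time_s: 18.95
eef_pos: [433.9, -111.2, 115.1]
ee_rot: [0.002, 0.39, 0.921, -0.0]
force: [-0.2, -0.2, -3.5]
grip_width: 0.662
grip_force: 55.1
```

```bash
python3 - <<'E'
from h import *
c=cap('wrist','w6'); s=c['s']; print(s['force'],s['grip_force'],s['grip_width'],s['eef_pos'])
cv2.imwrite('pics/w6c.png',c['pixels'][240:480,160:480,::-1])
E
```

```text
[-0.1890987  -0.16857068 -3.45656711] 55.121417337659295 0.6619899165093067 [ 433.94017673 -111.22285331  115.10050709]
```

View pics/w6c.png

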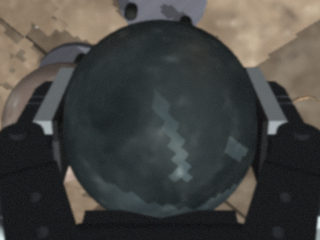

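The dark sphere is held between the pads, its outline centred near (322,359) with a radius of about 97 px.

```bash
python3 - <<'E'
from h import *
c=load('w6'); k=K(c); print(k)
M=np.array(c['mount']); f=k[0,0]
from scipy.optimize import least_squares
# fit centre to silhouette points (full image px)
pts=np.array([(160+65,240+110),(160+258,240+110),(160+160,240+21),(160+88,240+55),(160+232,240+52)],float)
d=np.c_[(pts-[k[0,2],k[1,2]])/f,np.ones(len(pts))]; d/=np.linalg.norm(d,axis=1)[:,None]
fun=lambda p:np.linalg.norm(np.cross(d,p),axis=1)-31.5
r=least_squares(fun,[0,40,130]); print(r.x,r.fun); print('tool',M[:3,:3]@r.x+M[:3,3])
g=np.array([475.4,-334.1]); a=-.148; xd=np.array([np.cos(a),np.sin(a)])
go(*(g+42*xd),170,a); go(*(g+10*xd),150,a); s=c['s']; print(s['joints'])
E
```

```text
[[420.90741166   0.         319.67609482]
 [  0.         420.90741166 243.4705899 ]
 [  0.           0.           1.        ]]
[  0.56482991  37.26651073 139.96048256] [-0.04200669 -0.01292854 -0.08629981  0.0887677   0.05183413]
tool [ -0.64050879   0.94757254 -19.55039554]
tr [-0.2231 -0.0996 -0.0561] rot [-0.     0.001 -0.653] t 19.0 pos [ 433.2 -110.8  113.6]
tr [-0.1977 -0.119  -0.0362] rot [-0.     0.001 -0.653] t 19.0 pos [ 433.2 -110.8  113.6]
[-5.13437075e-01  2.81767378e-01  1.87557923e+00 -1.97102367e-04
  9.79910641e-01 -1.28337926e+00]
```

```bash
python3 - <<'E'
from h import *
g=np.array([475.4,-334.1]); a=-.148; xd=np.array([np.cos(a),np.sin(a)])
go(*(g-10*xd),190,a)
E
```

```text
tr [-0.1819 -0.1312 -0.0762] rot [-0.     0.001 -0.653] t 19.0 pos [ 433.2 -110.8  113.6]
```

>>> play_rows(translation=[[-0.01,-0.005,-0.02],[-0.03,-0.02,-0.05],[-0.06,-0.04,-0.076],[-0.09,-0.065,-0.076],[-0.12,-0.085,-0.076],[-0.15,-0.11,-0.076],[-0.17,-0.125,-0.076],[-0.182,-0.131,-0.076],[-0.182,-0.131,-0.076],[-0.182,-0.131,-0.076]], rotation=[[0,0,0],[0,0,-0.08],[0,0,-0.18],[0,0,-0.28],[0,0,-0.38],[0,0,-0.48],[0,0,-0.57],[0,0,-0.64],[0,0,-0.653],[0,0,-0.653]], gripper=[1,1,1,1,1,1,1,1,1,1])

```text
time_s: 20.25
eef_pos: [465.5, -331.8, 188.3]
ee_rot: [-0.001, 0.074, 0.997, 0.001]
force: [-0.8, 1.4, -3.2]
grip_width: 0.665
grip_force: 55.1
```

```bash
python3 - <<'E'
from h import *
c=cap('wrist','w7'); s=c['s']; print(s['force'],s['grip_force'],s['eef_pos'],s['ee_rot'])
cv2.imwrite('pics/w7c.png',cv2.resize(c['pixels'][0:400,180:580,::-1],None,fx=1.5,fy=1.5,interpolation=cv2.INTER_CUBIC))
E
```

```text
[-0.8318239   1.35194857 -3.19233017] 55.095626412921774 [ 465.5454629  -331.77228173  188.26022963] [-6.96714381e-04  7.42085440e-02  9.97242259e-01  6.94590476e-04]
```

View pics/w7c.png

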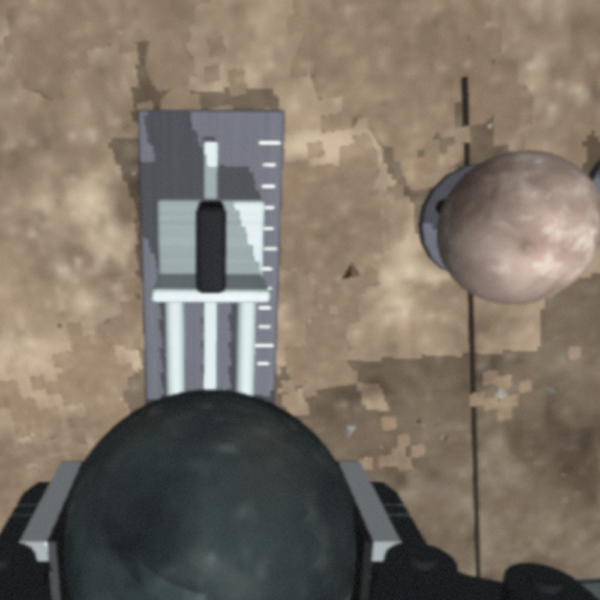

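The gauge's near corners are at crop (138,110) and (284,110). The rails run at x=175 and x=246 along row 350, the jaw face's top edge lies on row 301 from 153 to 272, and the lug is at x=211.

```bash
python3 - <<'E'
from h import *
np.set_printoptions(precision=2,suppress=True)
c=load('w7'); W=lambda u,v,z:at_z(c,(180+u/1.5,v/1.5),z)[:2]
A,B=W(138,110,12),W(284,110,12); e=A-B; print('w',np.linalg.norm(e),'yaw',np.arctan2(-e[0],e[1]))
e=B-A if e[1]<0 else A-B
r=[(W(175,v,25)+W(246,v,25))/2 for v in(320,385)]; print('railmid',r,'rail gap',np.linalg.norm(W(175,350,25)-W(246,350,25)))
f1,f2=W(153,301,71),W(272,301,71); print('face',(f1+f2)/2,np.linalg.norm(f1-f2),np.arctan2(*( -(f1-f2)[0],(f1-f2)[1])))
print('lug near/far',W(211,203,83),W(211,291,83),'width',np.linalg.norm(W(197,240,83)-W(226,240,83)))
a=-.148
for a in(-.148,-.155):
  xd=np.array([np.cos(a),np.sin(a)]); n=(A+B)/2; print('origin from near end',n+115*xd,'from face',(f1+f2)/2+40*xd)
E
```

```text
w 68.49704687307525 yaw 2.992435289181673
railmid [array([ 461.2 , -329.78]), array([ 494.89, -334.83])] rail gap 35.700030881943995
face [ 442.62 -326.3 ] 49.633946881987384 2.991949165047132
lug near/far [ 402.72 -321.01] [ 436.14 -326.01] width 11.209483958129509
origin from near end [ 478.18 -331.95] from face [ 482.18 -332.2 ]
origin from near end [ 478.06 -332.74] from face [ 482.14 -332.47]
```

```bash
python3 - <<'E'
from h import *
go(513,-338,40,-.149)
E
```

```text
tr [-0.0479  0.0007  0.1486] rot [ 0.001 -0.001  0.001] t 20.3 pos [ 465.7 -331.8  188.6]
```

>>> play_rows(translation=[[-0.02,0,0.01],[-0.04,0.0005,0.03],[-0.048,0.0005,0.06],[-0.048,0.0005,0.09],[-0.048,0.0005,0.12],[-0.048,0.0005,0.14],[-0.048,0.0005,0.1486],[-0.048,0.0005,0.1486],[-0.048,0.0005,0.1486]], rotation=[[0,0,0],[0,0,0],[0,0,0],[0,0,0],[0,0,0],[0,0,0],[0,0,0],[0,0,0],[0,0,0]], gripper=[1,1,1,1,1,1,1,1,1])

```text
time_s: 21.42
eef_pos: [513.8, -339.4, 41.7]
ee_rot: [0.001, 0.074, 0.997, -0.001]
force: [0.3, -0.1, -2.8]
grip_width: 0.664
grip_force: 55.1
```

>>> play_rows(translation=[[0,0,0.002],[0,0,0.004],[0,0,0.006],[0,0,0.008],[0,0,0.008]], rotation=[[0,0,0],[0,0,0],[0,0,0],[0,0,0],[0,0,0]], gripper=[1,1,1,1,1])

```text
time_s: 22.05
eef_pos: [513.3, -339.1, 32.4]
ee_rot: [-0.0, 0.074, 0.997, 0.0]
force: [0.4, 0.2, -3.9]
grip_width: 0.661
grip_force: 55.1
```

>>> play_rows(translation=[[0,0,0.001],[0,0,0.002],[0,0,0.003],[0,0,0.004],[0,0,0.004]], rotation=[[0,0,0],[0,0,0],[0,0,0],[0,0,0],[0,0,0]], gripper=[1,1,1,1,1])

```text
time_s: 22.68
eef_pos: [513.4, -339.1, 28.5]
ee_rot: [-0.0, 0.074, 0.997, 0.0]
force: [-0.3, -1.2, -3.6]
grip_width: 0.664
grip_force: 55.1
```

>>> play_rows(translation=[[0,0,0.001],[0,0,0.002],[0,0,0.003],[0,0,0.004],[0,0,0.004]], rotation=[[0,0,0],[0,0,0],[0,0,0],[0,0,0],[0,0,0]], gripper=[1,1,1,1,1])

```text
time_s: 23.3
eef_pos: [513.8, -339.4, 27.4]
ee_rot: [0.001, 0.074, 0.997, -0.001]
force: [-7.2, 6.1, 20.1]
grip_width: 0.665
grip_force: 58.2
```

>>> play_rows(translation=[[0,0,-0.003],[0,0,-0.003],[0,0,-0.003],[0,0,-0.003],[0,0,-0.003],[0,0,-0.02],[0,0,-0.05],[0,0,-0.08],[0,0,-0.11],[0,0,-0.11]], rotation=[[0,0,0],[0,0,0],[0,0,0],[0,0,0],[0,0,0],[0,0,0],[0,0,0],[0,0,0],[0,0,0],[0,0,0]], gripper=[1,-1,-1,-1,-1,-1,-1,-1,-1,-1])

```text
time_s: 24.55
eef_pos: [514.3, -340.0, 138.1]
ee_rot: [0.002, 0.074, 0.997, -0.002]
force: [-0.5, 0.2, 0.4]
grip_width: 1.002
grip_force: 0.0
```

```bash
python3 - <<'E'
from h import *
c=cap('wrist','w8'); print(proj(c,[[513,-338,52],[419.4,-323.4,83]]))
cv2.imwrite('pics/w8c.png',cv2.resize(c['pixels'][:,:,::-1],(400,300)))
go(419.4,-323.5,140,-.149); go(419.4,-323.5,55,-.149)
E
```

```text
[[322.22554475 248.57463746]
 [324.20432215  62.79956858]]
tr [ 0.0956  0.0018 -0.0041] rot [-0.001  0.002  0.001] t 24.6 pos [ 513.7 -339.4  136.1]
tr [0.0957 0.002  0.0809] rot [-0.001  0.002  0.001] t 24.6 pos [ 513.7 -339.4  136.1]
```

View pics/w8c.png

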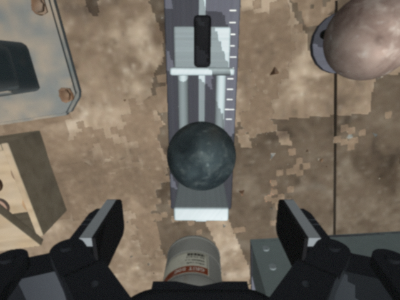

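The dark sphere sits centrally on the rails at (402,248) in full-picture pixels. Next is the lug.

>>> play_rows(translation=[[0.02,0,-0.01],[0.05,0.001,-0.01],[0.08,0.0015,-0.01],[0.0995,0.002,-0.005],[0.0995,0.002,0.02],[0.0995,0.002,0.045],[0.0995,0.002,0.065],[0.0995,0.002,0.076],[0.0995,0.002,0.078],[0.0995,0.002,0.078]], rotation=[[0,0,0],[0,0,0],[0,0,0],[0,0,0],[0,0,0],[0,0,0],[0,0,0],[0,0,0],[0,0,0],[0,0,0]], gripper=[0,0,0,0,0,0,0,0,0,0])

```text
time_s: 25.85
eef_pos: [415.4, -322.7, 57.0]
ee_rot: [0.0, 0.074, 0.997, -0.0]
force: [-0.0, 0.8, -0.4]
grip_width: 0.501
grip_force: 0.0
```

>>> play_rows(translation=[[0,0,0],[0,0,0],[0,0,0],[0,0,0],[0,0,0]], rotation=[[0,0,0],[0,0,0],[0,0,0],[0,0,0],[0,0,0]], gripper=[1,1,1,1,1], force=80)

```text
time_s: 26.48
eef_pos: [415.5, -323.7, 57.4]
ee_rot: [0.001, 0.074, 0.997, -0.001]
force: [-1.4, -4.9, 1.1]
grip_width: 0.123
grip_force: 79.0
```

>>> play_rows(translation=[[-0.006,0.0,0],[-0.014,0.0,0],[-0.022,0,0],[-0.03,0,0],[-0.036,0,0],[-0.042,0,0],[-0.046,0,0],[-0.05,0,0],[-0.052,0,0],[-0.052,0,0]], rotation=[[0,0,0],[0,0,0],[0,0,0],[0,0,0],[0,0,0],[0,0,0],[0,0,0],[0,0,0],[0,0,0],[0,0,0]], gripper=[1,1,1,1,1,1,1,1,1,1])

```text
time_s: 27.72
eef_pos: [467.0, -331.6, 57.4]
ee_rot: [0.001, 0.074, 0.997, -0.001]
force: [-1.0, -6.5, 1.6]
grip_width: 0.124
grip_force: 78.9
```

>>> play_rows(translation=[[-0.001,0,0],[-0.002,0,0],[-0.003,0,0],[-0.004,0,0],[-0.005,0,0],[-0.005,0,0]], rotation=[[0,0,0],[0,0,0],[0,0,0],[0,0,0],[0,0,0],[0,0,0]], gripper=[1,1,1,1,1,1])

```text
time_s: 28.48
eef_pos: [468.7, -331.8, 57.4]
ee_rot: [-0.003, 0.074, 0.997, -0.0]
force: [-23.5, -3.2, 13.1]
grip_width: 0.123
grip_force: 80.7
```

>>> play_rows(translation=[[-0.0015,0,0],[-0.0015,0,0],[-0.0015,0,0],[-0.0015,0,0],[-0.0015,0,0],[-0.0015,0,0]], rotation=[[0,0,0],[0,0,0],[0,0,0],[0,0,0],[0,0,0],[0,0,0]], gripper=[1,1,1,1,1,1])

```text
time_s: 29.22
eef_pos: [468.9, -331.8, 57.4]
ee_rot: [-0.005, 0.074, 0.997, 0.0]
force: [-31.3, -1.0, 17.6]
grip_width: 0.123
grip_force: 81.3
```

```bash
python3 - <<'E'
from h import *
c=cap('wrist','w9'); s=c['s']; print(s['eef_pos'],s['force'])
t=cap('top','t9')
w=c['pixels'][:,:,::-1]
cv2.imwrite('pics/c9.png',np.hstack([cv2.resize(w,(400,300)),cv2.resize(t['pixels'][220:340,400:560,::-1],(400,300),interpolation=cv2.INTER_CUBIC)]))
E
```

```text
[ 468.94459081 -331.84964815   57.37323548] [-31.30486412  -1.00994441  17.5514357 ]
```

View pics/c9.png

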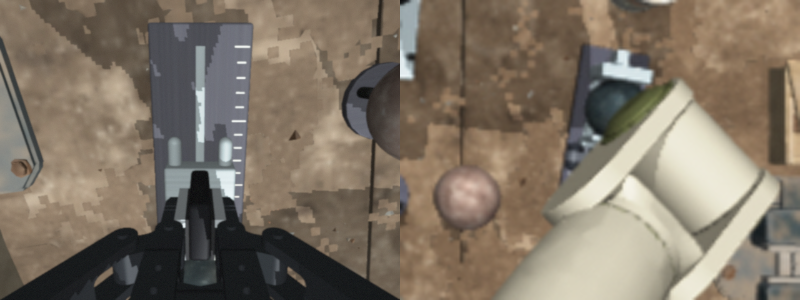

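The dark sphere is pinched against the anvil at about 31 N. I've now used all 14 pictures, so from here I'll rely on image code and force readings. Next I open the jaw.

>>> play_rows(translation=[[0.004,0,0],[0.012,0,0],[0.022,0,0],[0.032,0,0],[0.042,0,0],[0.05,0,0],[0.055,0,0],[0.058,0,0],[0.058,0,0],[0.058,0,0]], rotation=[[0,0,0],[0,0,0],[0,0,0],[0,0,0],[0,0,0],[0,0,0],[0,0,0],[0,0,0],[0,0,0],[0,0,0]], gripper=[1,1,1,1,1,1,1,1,1,1])

```text
time_s: 30.58
eef_pos: [415.8, -323.8, 57.4]
ee_rot: [0.001, 0.074, 0.997, -0.001]
force: [-2.9, -5.0, 2.3]
grip_width: 0.124
grip_force: 79.1
```

>>> play_rows(translation=[[0,0,0],[0,0,0],[0,0,0],[0,0,-0.02],[0,0,-0.05],[0,0,-0.09],[-0.04,0,-0.1],[-0.08,0,-0.1],[-0.08,0,-0.1],[-0.08,0,-0.1]], rotation=[[0,0,0],[0,0,0],[0,0,0],[0,0,0],[0,0,0],[0,0,0],[0,0,0],[0,0,0],[0,0,0],[0,0,0]], gripper=[0,0,0,0,0,0,-1,-1,-1,-1])

```text
time_s: 31.82
eef_pos: [494.4, -334.1, 156.2]
ee_rot: [-0.0, 0.074, 0.997, 0.0]
force: [0.1, -1.1, 0.7]
grip_width: 1.002
grip_force: 0.0
```

```bash
cat >> h.py <<'E'
from scipy.optimize import least_squares
def sphere(c,guess,rad,dark):
    """blob of the sphere near the guess -> contour -> centre fit at fixed radius"""
    p=proj(c,guess)[0]; img=c['pixels'].astype(int); g=img.sum(2)/3
    if dark: m=(g<75)
    else: m=(img[...,0]-img[...,1]>8)&(g>60)
    f=K(c)[0,0]; r,t=pose(c); d=np.linalg.norm(r@np.array(guess)+t); R0=f*rad/d
    Y,X=np.mgrid[:480,:640]; m&=np.hypot(X-p[0],Y-p[1])<R0*1.35
    m=cv2.morphologyEx(m.astype(np.uint8),cv2.MORPH_OPEN,np.ones((7,7)))
    cs=max(cv2.findContours(m,0,1)[0],key=cv2.contourArea); (u,v),rr=cv2.minEnclosingCircle(cv2.convexHull(cs))
    print('pred',p,R0,'found',(u,v),rr,'area ratio',cv2.contourArea(cs)/(np.pi*R0**2)); return at_z(c,(u,v),guess[2])
E
python3 - <<'E'
from h import *
c=cap('wrist','w10'); s=c['s']; print(s['eef_pos'],s['force'],s['grip_width'])
print(sphere(c,[526.5,-339.7,52],31.5,True))
go(526.5,-339.7,27.5,-.149)
E
```

```text
[ 494.44948233 -334.06157485  156.22978615] [ 0.11849423 -1.11430212  0.70686786] 1.0023066968874854
pred [317.32757866 291.4806288 ] 49.23994653097668 found (315.99505615234375, 289.6163330078125) 52.64743423461914 area ratio 0.7588927214089044
[ 525.10403812 -340.34442787   52.        ]
tr [-0.0328 -0.0007  0.1289] rot [ 0.    -0.001  0.001] t 31.9 pos [ 494.2 -334.2  156.4]
```

>>> play_rows(translation=[[-0.015,0,0],[-0.032,-0.0007,0.01],[-0.032,-0.0007,0.04],[-0.032,-0.0007,0.07],[-0.032,-0.0007,0.1],[-0.032,-0.0007,0.12],[-0.032,-0.0007,0.1275],[-0.032,-0.0007,0.1275],[-0.032,-0.0007,0.1275]], rotation=[[0,0,0],[0,0,0],[0,0,0],[0,0,0],[0,0,0],[0,0,0],[0,0,0],[0,0,0],[0,0,0]], gripper=[-1,-1,-1,-1,-1,-1,-1,-1,-1])

```text
time_s: 33.0
eef_pos: [526.7, -340.2, 30.2]
ee_rot: [0.001, 0.074, 0.997, -0.001]
force: [0.8, -0.4, -0.4]
grip_width: 1.003
grip_force: 0.0
```

>>> play_rows(translation=[[0,0,0],[0,0,0],[0,0,0],[0,0,0],[0,0,0]], rotation=[[0,0,0],[0,0,0],[0,0,0],[0,0,0],[0,0,0]], gripper=[1,1,1,1,1], force=50)

```text
time_s: 33.62
eef_pos: [526.8, -340.9, 30.2]
ee_rot: [0.001, 0.074, 0.997, -0.001]
force: [-1.5, -2.7, 5.3]
grip_width: 0.664
grip_force: 53.5
```

```bash
python3 - <<'E'
from h import *
o=np.array([662,-117.5]); a=-.085; xd=np.array([np.cos(a),np.sin(a)]); yd=np.array([-xd[1],xd[0]])
s=ctrl.sense(); print(s['grip_width'],s['grip_force'],s['force'],s['joints'])
go(*s['eef_pos'][:2],200,-.149)
go(*(o-79*xd+.4*yd),200,a)
go(*(o-130*xd+.4*yd),200,a)
E
```

```text
0.6643321016994703 53.46266322070733 [-1.54190327 -2.70048984  5.31884218] [-7.60436029e-01  7.41135135e-01  1.37515630e+00 -1.06103311e-03
  1.02249109e+00 -2.18286261e+00]
tr [-0.0003 -0.0004 -0.1698] rot [-0.002  0.002  0.001] t 33.6 pos [ 526.8 -340.9   30.2]
tr [-0.0223  0.2359 -0.1703] rot [-0.002  0.002 -0.063] t 33.6 pos [ 526.8 -340.9   30.2]
tr [ 0.0286  0.2327 -0.1704] rot [-0.002  0.002 -0.063] t 33.6 pos [ 526.8 -340.9   30.2]
```

```bash
python3 - <<'E'
from h import *
c=load('w5'); o=np.array([662,-117.5]); a=-.085; xd=np.array([np.cos(a),np.sin(a)]); yd=np.array([-xd[1],xd[0]])
g=cv2.cvtColor(c['pixels'],cv2.COLOR_RGB2GRAY)
for z in(107,104):
  for Y in(.4,120.4):
    ctr=o-78*xd+Y*yd; P=[]
    for dx,dy in((20,0),(-10,17.3),(-10,-17.3)):
        p=proj(c,[*(ctr+dx*xd+dy*yd),z])[0]; u,v=np.round(p).astype(int); w=g[v-11:v+12,u-11:u+12]; m=w<70; ys,xs=np.nonzero(m); q=(u-11+xs.mean(),v-11+ys.mean()); P.append(at_z(c,q,z)[:2]); print(np.round(p),np.round(q),m.sum())
    P=np.array(P)-o; print(z,Y,np.c_[P@xd,P@yd].round(1).tolist(),'ctr',P.mean(0)@xd,P.mean(0)@yd)
E
```

```text
[294. 426.] [296. 427.] 134
[316. 393.] [319. 388.] 59
[270. 393.] [269. 390.] 100
107 0.4 [[-56.8, 1.4], [-92.2, 19.3], [-90.4, -18.0]] ctr -79.79123862243125 0.8959025337731628
[449. 426.] [445. 426.] 131
[476. 393.] [476. 393.] 529
[430. 393.] [427. 385.] 62
107 120.4 [[-57.3, 117.0], [-87.7, 137.7], [-94.8, 100.3]] ctr -79.90642155631448 118.34777017732975
[294. 423.] [295. 421.] 119
[316. 390.] [318. 385.] 77
[271. 390.] [271. 386.] 115
104 0.4 [[-59.7, 1.2], [-92.4, 18.7], [-91.7, -17.0]] ctr -81.26218468211253 0.9509821981986776
[448. 423.] [445. 421.] 127
[475. 390.] [475. 390.] 529
[429. 390.] [426. 383.] 90
104 120.4 [[-59.8, 117.7], [-88.1, 138.0], [-94.0, 100.7]] ctr -80.6360327186068 118.78083790579129
```

```bash
python3 - <<'E'
from h import *
o=np.array([662,-117.5]); a=-.085; xd=np.array([np.cos(a),np.sin(a)]); yd=np.array([-xd[1],xd[0]])
go(*(o-79.5*xd+.6*yd),170,a)
E
```

```text
tr [-0.0217  0.2362 -0.1403] rot [-0.002  0.002 -0.063] t 33.6 pos [ 526.8 -340.9   30.2]
```

>>> play_rows(translation=[[0,0,-0.02],[0,0,-0.055],[0,0.01,-0.095],[-0.004,0.04,-0.13],[-0.01,0.08,-0.14],[-0.013,0.12,-0.14],[-0.017,0.16,-0.14],[-0.02,0.2,-0.14],[-0.0217,0.225,-0.14],[-0.0217,0.2362,-0.14]], rotation=[[0,0,0],[0,0,0],[0,0,0],[0,0,-0.02],[0,0,-0.03],[0,0,-0.04],[0,0,-0.05],[0,0,-0.06],[0,0,-0.063],[0,0,-0.063]], gripper=[1,1,1,1,1,1,1,1,1,1])

```text
time_s: 34.88
eef_pos: [582.5, -107.8, 168.4]
ee_rot: [-0.001, 0.042, 0.999, 0.0]
force: [0.1, -0.6, -4.4]
grip_width: 0.662
grip_force: 54.8
```

>>> play_rows(translation=[[0,0,0],[0,0,0]], rotation=[[0,0,0],[0,0,0]], gripper=[1,1])

```text
time_s: 35.12
eef_pos: [582.4, -110.3, 168.9]
ee_rot: [-0.0, 0.043, 0.999, -0.0]
force: [-1.0, -1.0, -3.2]
grip_width: 0.667
grip_force: 54.8
```

```bash
python3 - <<'E'
from h import *
o=np.array([662,-117.5]); a=-.085; xd=np.array([np.cos(a),np.sin(a)]); yd=np.array([-xd[1],xd[0]])
s=ctrl.sense();print(s['force'],s['grip_width']); go(*(o-79.5*xd+.6*yd),114,a)
E
```

```text
[-0.95653248 -1.04385784 -3.20693864] 0.6670792078309606
tr [-0.0004  0.0002  0.0549] rot [-0.    -0.    -0.001] t 35.1 pos [ 582.4 -110.3  168.9]
```

Lower the sphere to just above the pins, then feel for contact.

>>> play_rows(translation=[[0,0,0.015],[0,0,0.03],[0,0,0.045],[0,0,0.052],[0,0,0.054],[0,0,0.056],[0,0,0.057],[0,0,0.058],[0,0,0.058]], rotation=[[0,0,0],[0,0,0],[0,0,0],[0,0,0],[0,0,0],[0,0,0],[0,0,0],[0,0,0],[0,0,0]], gripper=[1,1,1,1,1,1,1,1,1])

```text
time_s: 36.25
eef_pos: [582.7, -109.3, 111.2]
ee_rot: [0.0, 0.042, 0.999, -0.0]
force: [0.0, -0.2, -4.0]
grip_width: 0.664
grip_force: 54.7
```

>>> play_rows(translation=[[0,0,0.001],[0,0,0.002],[0,0,0.003],[0,0,0.003]], rotation=[[0,0,0],[0,0,0],[0,0,0],[0,0,0]], gripper=[1,1,1,1])

```text
time_s: 36.75
eef_pos: [582.8, -109.4, 108.2]
ee_rot: [0.0, 0.042, 0.999, -0.0]
force: [-0.2, 0.2, -2.7]
grip_width: 0.663
grip_force: 55.0
```

>>> play_rows(translation=[[0,0,0.001],[0,0,0.002],[0,0,0.003],[0,0,0.003]], rotation=[[0,0,0],[0,0,0],[0,0,0],[0,0,0]], gripper=[1,1,1,1])

```text
time_s: 37.25
eef_pos: [583.5, -110.5, 106.2]
ee_rot: [0.002, 0.042, 0.999, -0.001]
force: [0.5, -4.8, 4.4]
grip_width: 0.661
grip_force: 55.5
```

>>> play_rows(translation=[[0,-0.001,0],[0,-0.001,0],[0,-0.001,0],[0,-0.001,0],[0,-0.001,0],[0,-0.001,0],[0,-0.001,-0.01],[0,-0.001,-0.03],[0,-0.001,-0.06],[0,-0.001,-0.09]], rotation=[[0,0,0],[0,0,0],[0,0,0],[0,0,0],[0,0,0],[0,0,0],[0,0,0],[0,0,0],[0,0,0],[0,0,0]], gripper=[1,0.2,-0.4,-1,-1,-1,-1,-1,-1,-1])

```text
time_s: 38.5
eef_pos: [582.6, -110.3, 196.8]
ee_rot: [0.0, 0.042, 0.999, -0.0]
force: [-0.7, -0.2, -0.3]
grip_width: 1.0
grip_force: 0.0
```

>>> play_rows(translation=[[0.03,0,-0.03],[0.08,-0.02,-0.04],[0.12,-0.05,-0.04],[0.14,-0.07,-0.04],[0.14,-0.07,-0.04],[0.14,-0.07,-0.04]], rotation=[[0,0,0],[0,0,0],[0,0,0],[0,0,0],[0,0,0],[0,0,0]], gripper=[-1,-1,-1,-1,-1,-1])

```text
time_s: 39.25
eef_pos: [437.6, -168.0, 235.5]
ee_rot: [0.0, 0.042, 0.999, -0.0]
force: [-0.2, -0.6, 0.6]
grip_width: 1.0
grip_force: 0.0
```

```bash
python3 - <<'E'
from h import *
c=cap('wrist','w11'); o=np.array([662,-117.5]); a=-.085; xd=np.array([np.cos(a),np.sin(a)]); yd=np.array([-xd[1],xd[0]])
print(c['s']['eef_pos'],c['s']['force'])
p=sphere(c,[*(o-79*xd),128],31.5,True); q=p[:2]-o; print('dark in panel',q@xd,q@yd)
print('pink',sphere(c,[433,-191.5,51],33,False))
go(433,-191.5,200,-.8); go(433,-191.5,26,-.8)
t=cap('top','t11'); print(sphere(t,[*(o-79*xd),128],31.5,True),[*(o-79*xd),128])
E
```

```text
[ 437.61634084 -168.01198204  235.53587176] [-0.17500787 -0.59585512  0.63070044]
pred [415.3708839  427.00594538] 39.277447856668076 found (415.68951416015625, 427.6324768066406) 52.932769775390625 area ratio 1.4153246357845668
dark in panel -78.45212820410357 0.26643456483864575
pred [288.90160855 209.09561031] 41.384841954963505 found (288.91387939453125, 209.08395385742188) 55.86613082885742 area ratio 1.7300044824115242
pink [ 432.99144201 -191.48929739   51.        ]
tr [ 0.0027 -0.024   0.0353] rot [0.    0.    0.716] t 39.3 pos [ 437.7 -167.8  235.3]
tr [ 0.0028 -0.024   0.2093] rot [0.    0.    0.716] t 39.3 pos [ 437.7 -167.8  235.3]
pred [398.56397948 235.90508594] 12.95468957832479 found (398.5, 239.0) 14.603181838989258 area ratio 0.7302252316304286
[ 575.79979019 -110.74578229  128.        ] [np.float64(583.2852157143191), np.float64(-110.79308305860913), 128]
```

```bash
cat >> h.py <<'E'
def hough(c,guess,rad):
    p=proj(c,guess)[0]; f=K(c)[0,0]; r,t=pose(c); d=np.linalg.norm(r@np.array(guess)+t); R0=f*rad/d; w=int(R0*1.7)
    u,v=np.round(p).astype(int); u0,v0=max(u-w,0),max(v-w,0); g=cv2.cvtColor(c['pixels'],cv2.COLOR_RGB2GRAY)[v0:v+w,u0:u+w]
    k=max(1,int(120/w)); g=cv2.resize(cv2.GaussianBlur(g,(3,3),0),None,fx=k,fy=k,interpolation=cv2.INTER_CUBIC)
    h=cv2.HoughCircles(g,cv2.HOUGH_GRADIENT,1.5,10,param1=120,param2=12,minRadius=int(R0*.9*k),maxRadius=int(R0*1.15*k))
    h=h[0][:3]; print('pred',p.round(1),round(R0,1))
    for q in h: print('  ',(q[:2]/k+[u0,v0]).round(1),(q[2]/k).round(1),at_z(c,q[:2]/k+[u0,v0],guess[2]).round(1))
E
python3 - <<'E'
from h import *
c=load('w11');t=load('t11')
hough(c,[433,-191.5,51],33);hough(t,[433,-191.5,51],33);hough(c,[583.3,-110.8,128],31.5);hough(t,[583.3,-110.8,128],31.5)
g=t['pixels'].sum(2)/3; print(g[222:250:2,384:414:2].astype(int))
E
```

```text
pred [288.9 209.1] 41.4
   [290.2 210.2] 42.7 [ 434.  -190.5   51. ]
   [284.2 219.2] 46.2 [ 440.9 -196.1   51. ]
   [261.8 279.2] 40.9 [ 490.6 -220.5   51. ]Traceback (most recent call last):
  File "<stdin>", line 3, in <module>
  File "h.py", line 45, in hough
    h=h[0][:3]; print('pred',p.round(1),round(R0,1))
      ~^^^
TypeError: 'NoneType' object is not subscriptable
```

```bash
python3 - <<'E'
from h import *
c=load('w11');t=load('t11')
hough(c,[583.3,-110.8,128],31.5)
try: hough(t,[583.3,-110.8,128],31.5)
except TypeError: pass
g=t['pixels'].sum(2)/3; print(g[220:252:2,382:416:2].astype(int))
go(433.3,-191,26,-.8)
E
```

```text
pred [415.4 427. ] 39.3
   [415.8 423.2] 44.2 [ 580.  -110.5  128. ]
   [478.8 366.2] 44.2 [536.4 -66.7 128. ]
   [423.2 370.8] 44.2 [ 536.8 -104.6  128. ]
pred [398.6 235.9] 13.0
   [398.5 237.2] 12.6 [ 580.  -110.6  128. ]
[[ 85  79  81  82 141 175 173 140  20  17  38 144 174 134 100  94 102]
 [ 86  81  80  76 149 175 173 169 147 144 156 172 170 112 104 106  97]
 [ 85  86  82  80 154 174 163 120 104 100 134 167 168 109 106 106  97]
 [ 81  80  81  83 150 104  51  41  43  46  49  51 109 112 109 103  99]
 [ 81  76  80  82  62  48  54  49  56  51  51  52  46  74 106 102 102]
 [ 84  82  79  58  52  53  60  72  79  64  58  61  56  41  67 101  97]
 [ 84  84  74  49  54  58  71  79 100  84  65  58  53  48  44  89  90]
 [ 87  81  56  49  56  70  69  83  98  91  73  58  48  48  36  80  92]
 [ 96  91  52  47  60  67  70  78  81  89  71  49  42  45  35  77  95]
 [101  92  49  42  49  65  68  75  78  74  59  43  38  40  36  77 100]
 [ 95  93  60  40  45  56  64  67  70  65  53  41  40  37  35  75  98]
 [ 99 100  98  39  45  53  60  60  61  60  49  43  40  36  36  84  97]
 [105 114 121  59  35  45  55  56  55  48  46  46  39  33  68  81  82]
 [110 115 126 145  62  33  44  43  41  41  42  37  33  50  72  78  81]
 [108 104 112 175 165  85  38  35  37  34  35  51  55  70  74  75  80]
 [101 101 103 121 131 123 115 115 114 116 148 162  71  70  77  77  74]]
tr [ 0.0025 -0.0236  0.2092] rot [0.    0.    0.716] t 39.4 pos [ 437.7 -167.7  235.2]
```

The dark sphere sits on the middle rest at about (580,-111). The pinkish sphere is at (433.5,-191).

```bash
python3 - <<'E'
from h import *
go(433.3,-191,26,-.149)
E
```

```text
tr [ 0.0025 -0.0236  0.2092] rot [0.    0.    0.065] t 39.4 pos [ 437.7 -167.7  235.2]
```

>>> play_rows(translation=[[0.0025,-0.012,0.02],[0.0025,-0.0236,0.05],[0.0025,-0.0236,0.09],[0.0025,-0.0236,0.13],[0.0025,-0.0236,0.17],[0.0025,-0.0236,0.2],[0.0025,-0.0236,0.209],[0.0025,-0.0236,0.209],[0.0025,-0.0236,0.209]], rotation=[[0,0,0.03],[0,0,0.065],[0,0,0.065],[0,0,0.065],[0,0,0.065],[0,0,0.065],[0,0,0.065],[0,0,0.065],[0,0,0.065]], gripper=[-1,-1,-1,-1,-1,-1,-1,-1,-1])

```text
time_s: 40.48
eef_pos: [433.4, -191.9, 27.2]
ee_rot: [0.001, 0.075, 0.997, -0.001]
force: [0.1, -0.5, -0.4]
grip_width: 0.997
grip_force: 0.0
```

>>> play_rows(translation=[[0,0,0],[0,0,0],[0,0,0],[0,0,0],[0,0,0],[0,0,-0.01],[0,0,-0.04],[0,0,-0.08],[0,0,-0.08]], rotation=[[0,0,0],[0,0,0],[0,0,0],[0,0,0],[0,0,0],[0,0,0],[0,0,0],[0,0,0],[0,0,0]], gripper=[1,1,1,1,1,1,1,1,1], force=50)

```text
time_s: 41.6
eef_pos: [433.7, -192.3, 108.4]
ee_rot: [0.002, 0.075, 0.997, -0.001]
force: [-0.2, -0.3, -5.9]
grip_width: 0.709
grip_force: 55.9
```

```bash
python3 - <<'E'
from h import *
s=ctrl.sense(); print(s['force'],s['grip_width'],s['eef_pos']); go(512,-337.5,130,-.149)
E
```

```text
[-0.19233742 -0.31117861 -5.90835417] 0.7086614423056179 [ 433.6526568  -192.28605347  108.44666846]
tr [-0.0992 -0.132  -0.0208] rot [-0.003  0.005 -0.001] t 41.6 pos [ 433.7 -192.3  108.4]
```

>>> play_rows(translation=[[-0.02,-0.02,-0.015],[-0.04,-0.05,-0.021],[-0.06,-0.08,-0.021],[-0.08,-0.105,-0.021],[-0.095,-0.125,-0.021],[-0.099,-0.132,-0.02],[-0.099,-0.132,0.01],[-0.099,-0.132,0.04],[-0.099,-0.132,0.062],[-0.099,-0.132,0.068]], rotation=[[0,0,0],[0,0,0],[0,0,0],[0,0,0],[0,0,0],[0,0,0],[0,0,0],[0,0,0],[0,0,0],[0,0,0]], gripper=[1,1,1,1,1,1,1,1,1,1])

```text
time_s: 42.85
eef_pos: [509.8, -335.5, 36.0]
ee_rot: [-0.002, 0.075, 0.997, 0.001]
force: [-0.5, 0.5, -4.3]
grip_width: 0.706
grip_force: 55.9
```

>>> play_rows(translation=[[0,0,0.002],[0,0,0.004],[0,0,0.006],[0,0,0.007],[0,0,0.008],[0,0,0.009],[0,0,0.009]], rotation=[[0,0,0],[0,0,0],[0,0,0],[0,0,0],[0,0,0],[0,0,0],[0,0,0]], gripper=[1,1,1,1,1,1,1])

```text
time_s: 43.72
eef_pos: [511.3, -337.3, 30.3]
ee_rot: [0.001, 0.075, 0.997, -0.001]
force: [-1.2, 0.4, 5.5]
grip_width: 0.711
grip_force: 56.7
```

>>> play_rows(translation=[[0,0,-0.001],[0,0,-0.001],[0,0,-0.001],[0,0,-0.001],[0,0,-0.001],[0,0,-0.02],[0,0,-0.05],[0,0,-0.08],[0,0,-0.11],[0,0,-0.11]], rotation=[[0,0,0],[0,0,0],[0,0,0],[0,0,0],[0,0,0],[0,0,0],[0,0,0],[0,0,0],[0,0,0],[0,0,0]], gripper=[1,-1,-1,-1,-1,-1,-1,-1,-1,-1])

```text
time_s: 44.98
eef_pos: [511.8, -337.6, 142.7]
ee_rot: [0.002, 0.075, 0.997, -0.002]
force: [0.1, -0.2, -0.2]
grip_width: 0.997
grip_force: 0.0
```

```bash
python3 - <<'E'
from h import *
c=cap('wrist','w12'); hough(c,[512,-337.5,53],33); go(415.6,-323.5,58,-.149)
E
```

```text
pred [319.5 249.4] 56.9
   [319.8 245.2] 60.8 [ 509.5 -337.    53. ]
   [318.2 258.8] 64.0 [ 517.6 -339.1   53. ]
   [318.2 200.2] 52.4 [ 483.3 -333.8   53. ]
tr [ 0.0967 -0.0007  0.0825] rot [-0.002  0.002 -0.001] t 45.0 pos [ 511.2 -337.1  140.7]
```

>>> play_rows(translation=[[0.02,0,-0.01],[0.05,0,-0.01],[0.08,0,-0.01],[0.0967,-0.0005,-0.005],[0.0967,-0.0005,0.02],[0.0967,-0.0005,0.045],[0.0967,-0.0005,0.065],[0.0967,-0.0005,0.078],[0.0967,-0.0005,0.0815],[0.0967,-0.0005,0.0815]], rotation=[[0,0,0],[0,0,0],[0,0,0],[0,0,0],[0,0,0],[0,0,0],[0,0,0],[0,0,0],[0,0,0],[0,0,0]], gripper=[0,0,0,0,0,0,0,0,0,0])

```text
time_s: 46.28
eef_pos: [415.3, -323.0, 57.8]
ee_rot: [0.0, 0.075, 0.997, -0.0]
force: [1.1, 0.0, -0.3]
grip_width: 0.498
grip_force: 0.0
```

>>> play_rows(translation=[[0,0,0],[0,0,0],[0,0,0],[0,0,0],[0,0,0]], rotation=[[0,0,0],[0,0,0],[0,0,0],[0,0,0],[0,0,0]], gripper=[1,1,1,1,1], force=80)

```text
time_s: 46.9
eef_pos: [415.5, -323.7, 58.4]
ee_rot: [0.001, 0.075, 0.997, -0.001]
force: [-2.1, -4.0, 6.0]
grip_width: 0.123
grip_force: 79.2
```

>>> play_rows(translation=[[-0.006,0,0],[-0.014,0,0],[-0.022,0,0],[-0.03,0,0],[-0.036,0,0],[-0.041,0,0],[-0.045,0,0],[-0.048,0,0],[-0.049,0,0],[-0.049,0,0]], rotation=[[0,0,0],[0,0,0],[0,0,0],[0,0,0],[0,0,0],[0,0,0],[0,0,0],[0,0,0],[0,0,0],[0,0,0]], gripper=[1,1,1,1,1,1,1,1,1,1])

```text
time_s: 48.15
eef_pos: [463.9, -331.2, 58.4]
ee_rot: [0.001, 0.075, 0.997, -0.001]
force: [-0.9, -5.8, 5.8]
grip_width: 0.124
grip_force: 79.2
```

>>> play_rows(translation=[[-0.001,0,0],[-0.002,0,0],[-0.003,0,0],[-0.004,0,0],[-0.005,0,0],[-0.006,0,0],[-0.0065,0,0],[-0.0065,0,0],[-0.0065,0,0],[-0.0065,0,0]], rotation=[[0,0,0],[0,0,0],[0,0,0],[0,0,0],[0,0,0],[0,0,0],[0,0,0],[0,0,0],[0,0,0],[0,0,0]], gripper=[1,1,1,1,1,1,1,1,1,1])

```text
time_s: 49.4
eef_pos: [467.0, -331.6, 58.4]
ee_rot: [-0.003, 0.075, 0.997, 0.0]
force: [-23.4, -2.0, 16.7]
grip_width: 0.123
grip_force: 80.9
```

>>> play_rows(translation=[[-0.0015,0,0],[-0.002,0,0],[-0.002,0,0],[-0.002,0,0],[-0.002,0,0],[-0.002,0,0]], rotation=[[0,0,0],[0,0,0],[0,0,0],[0,0,0],[0,0,0],[0,0,0]], gripper=[1,1,1,1,1,1])

```text
time_s: 50.15
eef_pos: [467.2, -331.6, 58.4]
ee_rot: [-0.006, 0.075, 0.997, 0.001]
force: [-35.3, 0.5, 23.1]
grip_width: 0.12
grip_force: 81.8
```

>>> play_rows(translation=[[0.004,0,0],[0.012,0,0],[0.022,0,0],[0.032,0,0],[0.042,0,0],[0.05,0,0],[0.055,0,0],[0.057,0,0],[0.057,0,0],[0.057,0,0]], rotation=[[0,0,0],[0,0,0],[0,0,0],[0,0,0],[0,0,0],[0,0,0],[0,0,0],[0,0,0],[0,0,0],[0,0,0]], gripper=[1,1,1,1,1,1,1,1,1,1])

```text
time_s: 51.4
eef_pos: [415.9, -323.8, 58.4]
ee_rot: [0.001, 0.075, 0.997, -0.001]
force: [-3.3, -5.5, 6.8]
grip_width: 0.121
grip_force: 79.4
```

>>> play_rows(translation=[[0,0,0],[0,0,0],[0,0,0],[0,0,-0.02],[0,0,-0.05],[0,0,-0.09],[-0.04,0,-0.1],[-0.08,0,-0.1],[-0.08,0,-0.1],[-0.08,0,-0.1]], rotation=[[0,0,0],[0,0,0],[0,0,0],[0,0,0],[0,0,0],[0,0,0],[0,0,0],[0,0,0],[0,0,0],[0,0,0]], gripper=[0,0,0,0,0,0,-1,-1,-1,-1])

```text
time_s: 52.65
eef_pos: [494.3, -334.6, 157.1]
ee_rot: [-0.001, 0.075, 0.997, 0.0]
force: [-0.8, 0.2, -0.5]
grip_width: 1.001
grip_force: 0.0
```

```bash
python3 - <<'E'
from h import *
c=cap('wrist','w13'); hough(c,[525,-339.5,53],33); go(525,-339.5,30,-.149)
t=cap('top','t13')
E
```

```text
pred [318.2 289.5] 51.7
   [315.8 290.8] 49.9 [ 525.6 -341.1   53. ]
   [327.8 292.2] 56.5 [ 527.8 -333.8   53. ]
   [317.2 220.2] 49.8 [ 480.2 -333.2   53. ]
tr [-0.0314 -0.0002  0.1273] rot [ 0.001 -0.001 -0.001] t 52.7 pos [ 494.1 -334.7  157.3]
```

>>> play_rows(translation=[[-0.015,0,0],[-0.031,-0.0007,0.01],[-0.031,-0.0007,0.04],[-0.031,-0.0007,0.07],[-0.031,-0.0007,0.1],[-0.031,-0.0007,0.12],[-0.031,-0.0007,0.1275],[-0.031,-0.0007,0.1275],[-0.031,-0.0007,0.1275]], rotation=[[0,0,0],[0,0,0],[0,0,0],[0,0,0],[0,0,0],[0,0,0],[0,0,0],[0,0,0],[0,0,0]], gripper=[-1,-1,-1,-1,-1,-1,-1,-1,-1])

```text
time_s: 53.88
eef_pos: [525.6, -340.6, 31.2]
ee_rot: [0.001, 0.075, 0.997, -0.001]
force: [-0.4, 0.1, 1.1]
grip_width: 0.998
grip_force: 0.0
```

>>> play_rows(translation=[[0,0,0],[0,0,0],[0,0,0],[0,0,0],[0,0,0]], rotation=[[0,0,0],[0,0,0],[0,0,0],[0,0,0],[0,0,0]], gripper=[1,1,1,1,1], force=50)

```text
time_s: 54.5
eef_pos: [525.7, -340.6, 31.2]
ee_rot: [0.001, 0.075, 0.997, -0.001]
force: [-1.1, 0.5, 4.6]
grip_width: 0.707
grip_force: 52.8
```

```bash
python3 - <<'E'
from h import *
o=np.array([662,-117.5]); a=-.085; xd=np.array([np.cos(a),np.sin(a)]); yd=np.array([-xd[1],xd[0]])
s=ctrl.sense(); print(s['grip_width'],s['grip_force'],s['force'])
go(*(o-79.5*xd+120*yd),230,a); go(*(o-79.5*xd+120*yd),175,a); print(o-79.5*xd+120*yd)
E
```

```text
0.7074968070573934 52.75984235107899 [-1.09188633  0.49041635  4.59314264]
tr [-0.0147  0.3553 -0.1991] rot [-0.001  0.001 -0.065] t 54.5 pos [ 525.7 -340.6   31.2]
tr [-0.0146  0.3554 -0.1441] rot [-0.001  0.001 -0.065] t 54.5 pos [ 525.7 -340.6   31.2]
[592.97474281   8.81612672]
```

>>> play_rows(translation=[[0,0,-0.02],[0,0,-0.055],[0,0,-0.095],[0,0.01,-0.135],[0,0.03,-0.17],[-0.003,0.06,-0.19],[-0.005,0.09,-0.199],[-0.007,0.13,-0.199],[-0.008,0.17,-0.199],[-0.009,0.21,-0.199]], rotation=[[0,0,0],[0,0,0],[0,0,0],[0,0,-0.01],[0,0,-0.02],[0,0,-0.03],[0,0,-0.04],[0,0,-0.05],[0,0,-0.06],[0,0,-0.065]], gripper=[1,1,1,1,1,1,1,1,1,1])

```text
time_s: 55.75
eef_pos: [565.4, -132.5, 228.7]
ee_rot: [-0.001, 0.042, 0.999, 0.0]
force: [1.2, 0.9, -3.7]
grip_width: 0.708
grip_force: 55.5
```

```bash
python3 - <<'E'
from h import *
go(593,8.8,230,-.085)
E
```

```text
tr [-0.0156  0.1431 -0.0013] rot [ 0.    -0.001  0.   ] t 55.8 pos [ 565.4 -132.5  228.7]
```

>>> play_rows(translation=[[-0.005,0.04,0],[-0.01,0.08,0],[-0.014,0.115,0],[-0.0156,0.135,0],[-0.0156,0.143,0],[-0.0156,0.143,0.005],[-0.0156,0.143,0.025],[-0.0156,0.143,0.05],[-0.0156,0.143,0.06],[-0.0156,0.143,0.06]], rotation=[[0,0,0],[0,0,0],[0,0,0],[0,0,0],[0,0,0],[0,0,0],[0,0,0],[0,0,0],[0,0,0],[0,0,0]], gripper=[1,1,1,1,1,1,1,1,1,1])

```text
time_s: 57.0
eef_pos: [593.1, 6.6, 168.8]
ee_rot: [-0.0, 0.043, 0.999, 0.0]
force: [-0.6, 0.6, -3.3]
grip_width: 0.71
grip_force: 55.5
```

```bash
python3 - <<'E'
from h import *
go(593,8.8,112,-.085)
E
```

```text
tr [0.0002 0.0022 0.0568] rot [-0.    -0.001 -0.001] t 57.0 pos [593.1   6.6 168.8]
```

>>> play_rows(translation=[[0,0.002,0.015],[0,0.002,0.03],[0,0.002,0.045],[0,0.002,0.052],[0,0.002,0.055],[0,0.002,0.057],[0,0.002,0.058],[0,0.002,0.059],[0,0.002,0.06],[0,0.002,0.06]], rotation=[[0,0,0],[0,0,0],[0,0,0],[0,0,0],[0,0,0],[0,0,0],[0,0,0],[0,0,0],[0,0,0],[0,0,0]], gripper=[1,1,1,1,1,1,1,1,1,1])

```text
time_s: 58.25
eef_pos: [593.4, 9.3, 109.1]
ee_rot: [-0.0, 0.042, 0.999, -0.0]
force: [1.0, 0.1, -3.4]
grip_width: 0.711
grip_force: 55.5
```

>>> play_rows(translation=[[0,0,0.001],[0,0,0.002],[0,0,0.002],[0,0,0.002]], rotation=[[0,0,0],[0,0,0],[0,0,0],[0,0,0]], gripper=[1,1,1,1])

```text
time_s: 58.75
eef_pos: [593.9, 8.9, 107.6]
ee_rot: [0.001, 0.042, 0.999, -0.0]
force: [2.4, -2.4, -0.8]
grip_width: 0.71
grip_force: 55.9
```

>>> play_rows(translation=[[0,0,0.001],[0,0,0.0015],[0,0,0.0015]], rotation=[[0,0,0],[0,0,0],[0,0,0]], gripper=[1,1,1])

```text
time_s: 59.12
eef_pos: [594.2, 8.8, 106.8]
ee_rot: [0.001, 0.042, 0.999, -0.001]
force: [0.6, -3.9, 7.1]
grip_width: 0.71
grip_force: 56.4
```

Firm contact with the pins. Release, retreat well clear to the side, and check.

>>> play_rows(translation=[[0,-0.0005,0],[0,-0.0005,0],[0,-0.0005,0],[0,-0.0005,0],[0,-0.0005,0],[0,-0.0005,0],[0,-0.0005,-0.01],[0,-0.0005,-0.03],[0,-0.0005,-0.06],[0,-0.0005,-0.1]], rotation=[[0,0,0],[0,0,0],[0,0,0],[0,0,0],[0,0,0],[0,0,0],[0,0,0],[0,0,0],[0,0,0],[0,0,0]], gripper=[1,0.2,-0.4,-1,-1,-1,-1,-1,-1,-1])

```text
time_s: 60.38
eef_pos: [593.0, 8.8, 206.7]
ee_rot: [-0.001, 0.042, 0.999, 0.0]
force: [0.4, -0.4, 0.2]
grip_width: 0.998
grip_force: 0.0
```

>>> play_rows(translation=[[0.03,0,-0.03],[0.07,0.03,-0.04],[0.11,0.08,-0.04],[0.15,0.13,-0.04],[0.19,0.18,-0.04],[0.22,0.23,-0.04],[0.23,0.27,-0.04],[0.23,0.3,-0.04],[0.23,0.3,-0.04],[0.23,0.3,-0.04]], rotation=[[0,0,0],[0,0,0],[0,0,0],[0,0,0],[0,0,0],[0,0,0],[0,0,0],[0,0,0],[0,0,0],[0,0,0]], gripper=[-1,-1,-1,-1,-1,-1,-1,-1,-1,-1])

```text
time_s: 61.62
eef_pos: [389.6, 326.7, 245.9]
ee_rot: [0.0, 0.042, 0.999, -0.0]
force: [0.6, 0.1, 0.2]
grip_width: 1.001
grip_force: 0.0
```

```bash
python3 - <<'E'
from h import *
t=cap('top','t14'); s=cap('scene','s14')
for P,r in(([593,9,127],33),([582,-110.7,127],31.5)):
    for c in(t,s):
        try: hough(c,P,r)
        except TypeError: print('none')
        u,v=np.round(proj(c,P)[0]).astype(int); print('   rgb',c['pixels'][v-4:v+5,u-4:u+5].reshape(-1,3).mean(0).round())
# panel front columns vs start: gauge lug
p=proj(t,[419.4,-323.4,83])[0].round().astype(int); g=t['pixels'].sum(2)//3; print('lug',p,g[p[1]-8:p[1]+9:2,p[0]-6:p[0]+7:2]); t0=load('top0'); g0=t0['pixels'].sum(2)//3; print(g0[p[1]-8:p[1]+9:2,p[0]-6:p[0]+7:2])
st=ctrl.sense(); print(st['time_s'],st['eef_pos'])
E
```

```text
pred [348.9 230.9] 13.6
   [338.8 210.2] 15.1 [642.8  34.7 127. ]
   rgb [197. 167. 152.]
none
   rgb [125. 105.  93.]
pred [398.5 236.5] 12.9
   [399.9 237.9] 12.9 [ 578.7 -114.1  127. ]
   [389.9 214.4] 12.2 [635.  -89.4 127. ]
   rgb [69. 83. 87.]
none
   rgb [63. 68. 67.]
lug [482 305] [[176 214 227 219 222 226 158]
 [140  37  42  76 121 159 194]
 [116  12  12  35  38 129 125]
 [ 98  12  14  36  39 139 122]
 [ 75  12  16  37  41 145 110]
 [ 52  12  20  38  46 150  82]
 [ 33  11  26  38  62 159  75]
 [ 73  23  30  37  81 143  74]
 [134  72  65  63  82  89  63]]
[[220 230 224 224 220 212 134]
 [135  56 101 132 155 211 229]
 [120  15  13  35  40 138 128]
 [ 98  11  14  37  39 144 126]
 [ 77  11  16  37  44 147 128]
 [ 54  12  20  39  48 155  92]
 [ 34  12  26  39  64 163  78]
 [ 55  16  31  37  83 146  77]
 [137  69  62  54  88 103  68]]
61.725 [389.7110265  326.42615127 245.88871356]
```

```bash
python3 -c "
from rig import ctrl
print(ctrl.finish_job())"
```

```text
the job is handed in; nothing more can be done
None
```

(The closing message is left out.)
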